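# Reset the bearing preload rig

## Robot

A 7-joint arm with a two-finger parallel gripper is mounted at the origin on the work surface. World frame = base frame: x ahead of the robot, y to its left, z up, the work surface at z = 0. Lengths are in m, angles in rad, forces in N, time in s.
With the tool pointing down it reaches from about 0.425 to 0.925 m from the base axis. Payload 6.8 kg.
Tool frame: the origin (TCP) lies on the centre line of the jaws, within the pads' length; the fingertips stand 19 mm ahead of it and the grasp point (between the pads) is the TCP (bot.tcp_to_tips is the distance from the TCP to the fingertips, in m); x points along the fingers, y is the direction in which the jaws open and shut, and the axes are right-handed (so a half turn about x gives the same grasp; the last joint's range is limited). The gripper opens to 85 mm and grips with 20 to 120 N. Pads are 22 mm wide; open, the fingers measure 114 mm over their backs; the gripper's body (76 mm by 85 mm) begins 54 mm behind the grasp point. The pads swing forward as they close: fully open they stand 13 mm farther back than shut.
Start: joints at [1.047, 0.477, 0.022, 1.555, -0.011, 1.109, -0.083], TCP at [0.273, -0.617, 0.25] pointing down, gripper open.
Joint ranges: [-2.96, 2.96], [-0.34, 2.1], [-1.41, 1.46], [0.24, 2.44], [-1.37, 4.51], [0.17, 1.92], [-2.96, 2.96]. Speed limits (rad/s): [2.39, 2.39, 3.14, 3.14, 3.14, 3.14, 3.14].

## Interface

Orientations are given as a unit quaternion [w, x, y, z].
In Python, from station import status, eyes, bot gives the robot as it stands.
- The arm moves only by the tool apply_moves, never from a script. Its arguments are lists of equal length, an entry for each row: "travel": the shift along the tool's x, y, z in cm, a list of three; "turn": the turn, a rotation vector about the tool's x, y, z in rad, a list of three; "grip": the closure, from 0 (fully open) to 1 (shut). In form: {"travel": [[tx, ty, tz], ...], "turn": [[wx, wy, wz], ...], "grip": [grip, ...]}. A call has 1 to 8 rows; each row shifts and turns the pose as measured when the row begins, along the tool's axes as they then stand; what a row does not reach is not made up. A row lasts 1/12 s, in which the tool goes at most 41.7 mm and 7.16 degrees, less where a joint would pass 70% of its speed; a pose out of reach is approached as far as the arm can. A call is refused whole if a number of a shift passes 4.17 or a number of a turn 0.125, either way. A call with a gripper value outside its range is refused whole. The fingers move at their own pace and stop on an object; "newtons" is the grip in N (left out, the last holds). Time passes only in rows, so rows that do not move let the fingers close. It gives the time, the measured TCP pose, the force and the opening at its end, in the units of the state.
- status.get_obs(): the state, without advancing time (a new reading comes with each control period).
- eyes.read_camera(name): name is "scene" or "top"; returns the picture (420x560x3 uint8, red, green, blue); there is no depth.
- eyes.calibration(name): a dict with "intrinsics" (3x3 intrinsics, pixels), "xyz" and "attitude" of the camera in the world. Camera axes: x right, y down, z forward; pixel columns grow to the right and rows downward; lengths in m; the calibration is good to about 2 mm. A picture is of the moment at which its call begins. calibration takes no time and is no camera call.
- bot.hand_in(): hands the job in, once; it reports no verdict.
Trained networks look in the newest picture that a camera, given by its name, has taken for a name from the list of things; names that differ only in an ending like _2 or _b are one class to them, and where a whole thing is asked for, a point or a joint stands for the part that bears it (a point fixed in the world has none). Each returns a list of dicts, best first, with "score" (0 to 1); they miss things now and then, are a little off and sometimes report something else, mostly with a low value. They report only what shows in the picture. A call takes as long as a camera call. They do not tell look-alikes from the thing itself.
- eyes.masks_of(thing, camera): "region" (420x560 bool, what is visible of it) and "rect" ([left, top, right, bottom] in pixels, round what is visible of it).
The state is a dict: "t": time; "q": joint angles; "joint_vel": joint speeds; "joint_torque": joint torques, N m; "eef_pos": TCP position; "tool_rot": TCP orientation; "contact_force": force on the tool from outside, world axes, zero at the start; "torque": the same for the moment, N m; "gripper_width": opening from 0.0 (shut) to 1.0 (fully open).
Only numpy, scipy, OpenCV 4.12 (cv2) and the standard library are available. Lean on these libraries where they do the work, as an engineer would, in place of code of your own. Each camera call takes 0.05 s, during which the arm holds its last target. There are 200 camera calls.

## Task

On the bearing preload rig, loosen the lock ring by its lever until the adjuster is free (do not force the adjuster against the clamp), turn the adjuster's bar grip clockwise until its pointer lines up with the index flag, then nip the lock ring up again so that it clamps: push the lever's peg clockwise with about 12 N (less than 8 N is too loose, over 18 N overstrains the thread). Leave the index flag and everything else on the table where they are.

Things in the scene. Friction and masses are not known exactly. Their poses are not given: they have to be found in the camera images.
- rig: Bearing preload rig, screwed down: dark base plate 150 x 130 x 12 mm, round aluminium tower in its middle. Origin on the tower's axis at table level, z up. Round this axis turn, from below: the flag's collar (z 26-33 mm), the knurled brass lock ring (z 49-59 mm, 64 mm across) and the adjuster (z 58-118 mm). The lever lies on the rig's -x side, flag and pointer on its +x side
- lock_ring (a joint): Lock ring's angle, rad, growing CLOCKWISE from above (tightening), -0.9 to 0.8. Starts tight near 0, is free below -0.35. Free, it turns with 1 to 1.5 N at the peg; breaking it loose takes a little more. Where it bites again shifts clockwise with the adjuster's turn and must be felt; from there the push at the peg rises about 2 N per 0.05 rad, with no hard stop. Stays where left
- lever_peg (a point): Top centre of the upright steel peg at the end of the lock ring's lever: 10 mm thick, z 56 to 82 mm above the table, 66 mm from the tower's axis; the flat lever (13 mm wide, z 50-58 mm) lies under it. It is pushed sideways along its arc about the tower's axis
- adjuster: Adjuster: black plastic bar grip 46 mm long (along its x), 14 mm wide, z 72 to 118 mm above the table, on a 54 mm disc with a dark 8 mm pointer along +x. Origin on the tower's axis at table level, z up; turns about z, as far as 0.7 rad clockwise of the rig's +x. While the lock ring is tight it is clamped and must not be forced; free, it turns with 0.06 N m and stays where left
- pointer_tip (a point): outer end of the adjuster's pointer, 45 mm from the tower's axis, z 73.5 mm
- flag: Index flag: dark steel arm on a stiff collar round the tower, out to 65 mm from the axis, then upright to z 76 mm, with a tip that points inward. Origin on the tower's axis at table level; its x is the direction of the arm. Lies 0.4 to 1.4 rad clockwise (from above) of the pointer at the start
- flag_tip (a point): inner end of the flag's tip, 51 mm from the tower's axis, z 74.5 mm
- shoe: Friction shoe hidden inside the tower, out of sight and reach; the lock ring presses it on the adjuster's stem. Clamping force 0 when the ring is loose, about 40 N after nipping it up with 12 N at the peg (28 N for 8 N at the peg, 63 N for 17 N). Its pose is of no use
- canister: Tall screw-top aluminium soaking canister, 68 mm across and 156 mm tall, standing; origin under its centre. Not part of the job
- yoyo: Pink acrylic yo-yo, 56 mm across and 42 mm thick, lying on its side face; origin under its centre. Not part of the job
- removal_tool: Blue steel bearing removal tool, flat, about 112 mm long, 22 mm wide, 10 mm thick; origin under its middle, x along it. Not part of the job
- hex_driver: Stubby hex driver with a black grip, 75 mm long, 22 mm thick, lying; origin under its middle, x towards the bit. Not part of the job
- axle_a: Brass axle with a hexagon middle, 36 mm long, 8 mm thick, lying; origin under its middle, x along it. Not part of the job
- axle_b: Second brass axle, the same as the first. Not part of the job
- bearing_tin: Shallow open steel tin, 60 mm across, 18 mm tall, with three bearings in it; origin under its centre. Not part of the job
Not all that is in view belongs to the job. Leave any blue look-alike of the rig alone.

How it is judged:
By the outcome, as a careful person would: the job done as asked, in the order asked, and still so for the second after the job is handed in, with the robot touching nothing.
It also fails if it takes over 69 s, if anything falls off the work surface, if the arm or the gripper's body presses on something with over 40 N, if the wrist force passes 120 N, or if a joint passes its speed limit or range.

## Working session

There is one attempt and no reset: what is moved stays moved. The work goes in short steps, Python scripts to look and compute and a tool call to move; the robot and the scene stay as the last step left them, time stands still between calls to the robot, and variables do not carry over. Pictures are saved under pics/ and viewed, about 8 in all and at most 12, crops included, and the job is handed in when it is done.

Besides the shell and the picture viewer there is one more tool, called as name(argument=value, ...) on one line, values as JSON. apply_moves: Moves the arm, as the interface text tells. Its arguments: {"type":"object","properties":{"travel":{"type":"array"},"turn":{"type":"array"},"grip":{"type":"array"},"newtons":{"type":"number"}},"required":["travel","turn","grip"]}

```bash
ls; mkdir -p pics; python3 - <<'E'
from station import status, eyes, bot
import cv2,numpy as np
o=status.get_obs(); print({k:np.round(v,3) for k,v in o.items()})
for c in("scene","top"):
    im=eyes.read_camera(c); cv2.imwrite(f"pics/{c}0.png",im[:,:,::-1])
    k=eyes.calibration(c); print(c,{a:np.round(b,4).tolist() for a,b in k.items()})
    for t in ("rig","lock_ring","lever_peg","adjuster","pointer_tip","flag","flag_tip"):
        for r in eyes.masks_of(t,c)[:3]: print(t,round(r["score"],2),np.round(r["rect"]).tolist())
print(status.get_obs()["t"])
E
```

```text
pics
{'t': np.float64(0.0), 'q': array([ 1.047,  0.478,  0.022,  1.556, -0.011,  1.109, -0.083]), 'joint_vel': array([-0.002, -0.   ,  0.001,  0.001, -0.001,  0.002, -0.   ]), 'joint_torque': array([-0.0000e+00, -5.9647e+01,  1.6070e+00, -2.8120e+01,  1.2000e-02,
        9.0000e-03,  0.0000e+00]), 'eef_pos': array([ 0.272, -0.617,  0.249]), 'tool_rot': array([-0.145, -0.692, -0.147,  0.692]), 'contact_force': array([0.272, 0.472, 1.006]), 'torque': array([-0.008,  0.007,  0.003]), 'gripper_width': np.float64(0.997)}
scene {'intrinsics': [[434.7856, 0.0, 271.2994], [0.0, 434.7856, 210.2256], [0.0, 0.0, 1.0]], 'xyz': [1.6135, -0.1188, 0.852], 'attitude': [-0.3453, 0.669, 0.5808, -0.3095]}
rig 0.9 [254.0, 213.0, 304.0, 262.0]
rig 0.89 [308.0, 184.0, 352.0, 225.0]
rig 0.59 [229.0, 177.0, 274.0, 223.0]
lock_ring 0.64 [322.0, 194.0, 338.0, 207.0]
lever_peg 0.62 [270.0, 234.0, 287.0, 239.0]
lever_peg 0.61 [246.0, 194.0, 260.0, 201.0]
adjuster 0.65 [243.0, 176.0, 258.0, 200.0]
adjuster 0.6 [271.0, 212.0, 292.0, 231.0]
adjuster 0.52 [324.0, 178.0, 343.0, 200.0]
pointer_tip 0.68 [322.0, 182.0,
[... 630 characters left out ...]
306.0]
lock_ring 0.79 [276.0, 198.0, 291.0, 220.0]
lock_ring 0.57 [201.0, 248.0, 221.0, 275.0]
lever_peg 0.66 [301.0, 264.0, 327.0, 303.0]
lever_peg 0.61 [201.0, 238.0, 222.0, 274.0]
lever_peg 0.59 [273.0, 180.0, 302.0, 218.0]
adjuster 0.91 [295.0, 262.0, 323.0, 284.0]
adjuster 0.71 [198.0, 235.0, 221.0, 257.0]
adjuster 0.56 [273.0, 181.0, 298.0, 205.0]
pointer_tip 0.72 [200.0, 235.0, 221.0, 261.0]
pointer_tip 0.71 [295.0, 263.0, 323.0, 286.0]
pointer_tip 0.61 [271.0, 184.0, 298.0, 202.0]
flag 0.56 [210.0, 222.0, 226.0, 259.0]
flag 0.52 [284.0, 167.0, 290.0, 181.0]
flag 0.41 [304.0, 249.0, 313.0, 261.0]
flag_tip 0.62 [305.0, 251.0, 312.0, 263.0]
flag_tip 0.56 [215.0, 221.0, 221.0, 235.0]
0.8
```

```bash
python3 - <<'E'
import cv2,numpy as np
a=cv2.imread("pics/top0.png"); b=cv2.imread("pics/scene0.png")
cv2.imwrite("pics/topc.png",cv2.resize(a[165:315,175:355],None,fx=4,fy=4,interpolation=cv2.INTER_CUBIC))
cv2.imwrite("pics/both.png",np.vstack([cv2.resize(a,(400,300)),cv2.resize(b,(400,300))]))
cv2.imwrite("pics/scenec.png",cv2.resize(b[165:275,215:365],None,fx=5,fy=5,interpolation=cv2.INTER_CUBIC))
E
```

```text
(no output)
```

View pics/topc.png

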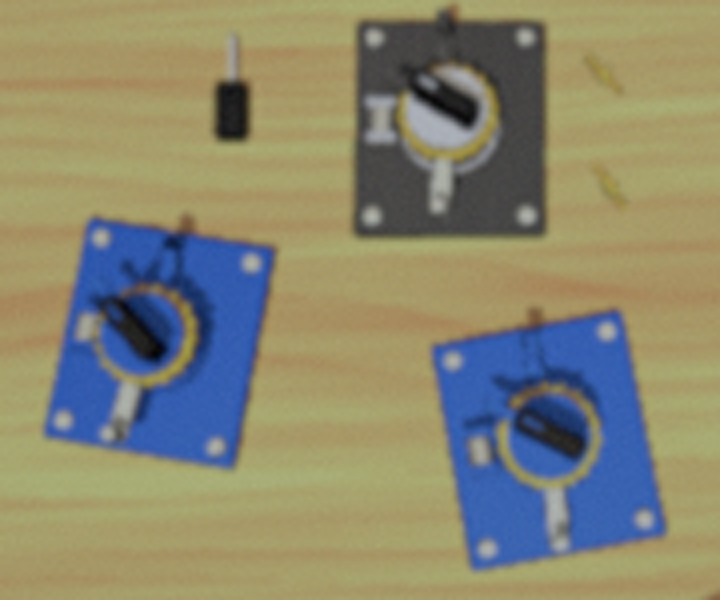

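View pics/scene0.png

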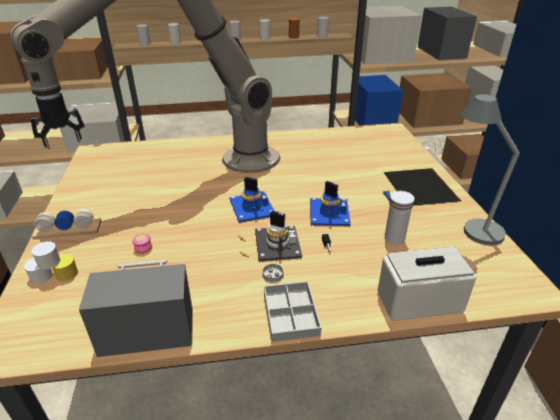

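The top crop shows the dark-plated rig at crop (360-545, 20-235), which is full px (265-311, 170-224). That is the one meant. The two blue-plated ones at (187-244, 219-281) and (284-340, 244-310) are the look-alikes. On the rig, the lever and peg are at the bottom (438, 205), the flag at the top (447, 15), and the pointer is up-left (405, 70).

```bash
cat > h.py <<'E'
from station import status, eyes, bot
import cv2,numpy as np
from scipy.spatial.transform import Rotation as R
def Rot(q): return R.from_quat(q,scalar_first=True)
def avg(c,n): return np.mean([eyes.read_camera(c).astype(float) for _ in range(n)],0)
def proj(P,c):
    k=eyes.calibration(c); p=Rot(k["attitude"]).inv().apply(np.atleast_2d(P)-k["xyz"])
    return (p@np.array(k["intrinsics"]).T)[:,:2]/p[:,2:]
def unproj(uv,z,c):
    k=eyes.calibration(c); uv=np.atleast_2d(uv)
    d=Rot(k["attitude"]).apply(np.c_[uv,np.ones(len(uv))]@np.linalg.inv(k["intrinsics"]).T)
    return np.array(k["xyz"])+d*((z-k["xyz"][2])/d[:,2])[:,None]
def rig_pts(p,a,pts): # pts: list of (radius,angle rel rig, z)
    return np.array([[p[0]+r*np.cos(a+t),p[1]+r*np.sin(a+t),z] for r,t,z in pts])
E
python3 - <<'E'
from h import *
for c in("top","scene"):
    im=avg(c,8); np.save(c+".npy",im)
im=np.load("top.npy"); 
u=cv2.resize(im.astype(np.float32)[160:230,255:320],None,fx=8,fy=8,interpolation=cv2.INTER_CUBIC)
m=((u.max(2)-u.min(2)<25)&(u.mean(2)<110)).astype(np.uint8)
m=cv2.morphologyEx(m,cv2.MORPH_OPEN,np.ones((41,41)))
n,l,s,_=cv2.connectedComponentsWithStats(m); i=1+s[1:,4].argmax()
cnt=np.argwhere(l==i)[:,::-1].astype(np.float32)
box=cv2.boxPoints(cv2.minAreaRect(cnt))
px=(box+.5)/8-.5+[255,160]; W=unproj(px,.012,"top")
print(px.round(1).tolist(),W.round(4).tolist()); ctr=W.mean(0)
e=[W[1]-W[0],W[2]-W[1]]; print("c",ctr.round(4),[np.linalg.norm(x).round(4) for x in e],[np.arctan2(x[1],x[0]).round(3) for x in e])
# bolts, blobs via crop px
b=np.array([[374,37],[526,37],[372,215],[527,215]])/4-.5+[175,165]
print(unproj(b,.014,"top").round(4).tolist())
cv2.imwrite("pics/t1.png",u[:,:,::-1])
s=np.load("scene.npy").astype(np.float32)[200:265,245:310]
cv2.imwrite("pics/s1.png",cv2.resize(s,None,fx=9,fy=9,interpolation=cv2.INTER_CUBIC)[:,:,::-1])
E
```

```text
[[263.7, 170.1], [310.2, 170.1], [310.2, 223.4], [263.7, 223.4]] [[0.6533, 0.088, 0.012], [0.6485, -0.0401, 0.012], [0.5003, -0.0344, 0.012], [0.5045, 0.0909, 0.012]]
c [0.5767 0.0261 0.012 ] [np.float64(0.1282), np.float64(0.1484)] [np.float64(-1.608), np.float64(3.103)]
[[0.6419, 0.0762, 0.014], [0.638, -0.0282, 0.014], [0.518, 0.0801, 0.014], [0.5145, -0.0244, 0.014]][ WARN:0@21.202] global loadsave.cpp:1063 imwrite_ Unsupported depth image for selected encoder is fallbacked to CV_8U.
```

View pics/t1.png

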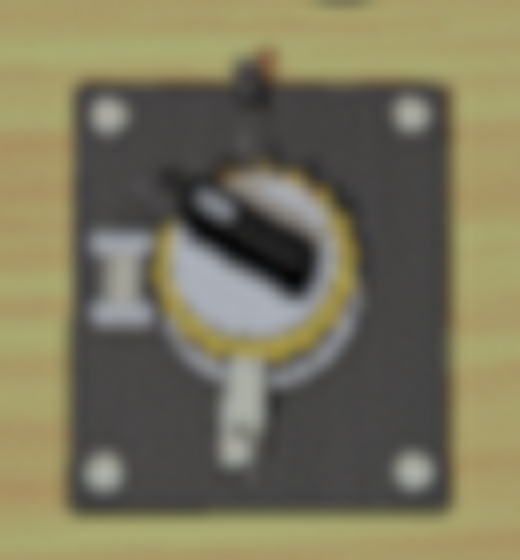

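View pics/s1.png

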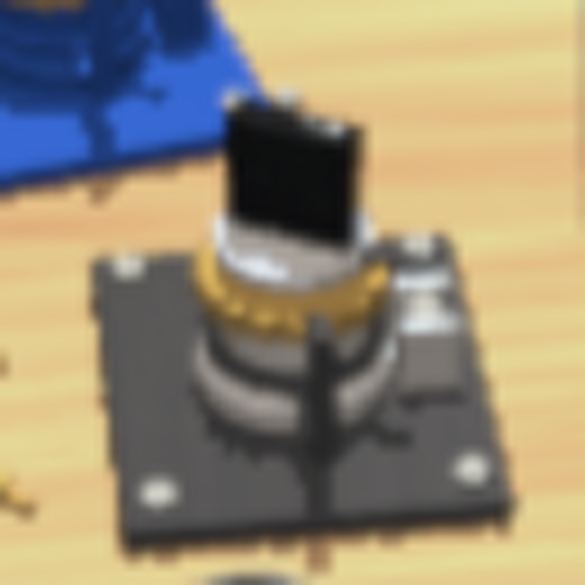

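```bash
python3 - <<'E'
from h import *
p=np.array([.577,.026]);a=-.035
def f(name,xy,z,cam="top",off=(255,160),s=8):
    px=(np.array(xy)+.5)/s-.5+off; w=unproj(px,z,cam)[0]; d=w[:2]-p
    print(name,w.round(4),"r",np.hypot(*d).round(4),"ang",(np.arctan2(d[1],d[0])-a).round(3))
f("peg",(232,463),.082); f("flag top",(255,65),.076); f("flag up",(253,85),.070);f("ptr",(168,178),.0735)
f("bar ends", (185,188),.118); f("bar",(308,275),.118)
f("ring c",(257,262),.059)
f("flag scene tip",(320,322),.076,"scene",(245,200),9)
P={"axis118":[0,0,.118],"axis59":[0,0,.059],"peg":[-.066,0,.082],"flag0":[.065,0,.076],"flagfoot0":[.065,0,.03],"ft0":[.051,0,.0745],"ptr.9":[.045*np.cos(.9),.045*np.sin(.9),.0735]}
c,s=np.cos(a),np.sin(a)
for n,(x,y,z) in P.items():
    w=[p[0]+c*x-s*y,p[1]+s*x+c*y,z]
    print(n,[((proj(w,k)[0]-o+.5)*m-.5).round() .tolist() for k,o,m in(("top",np.array([255,160]),8),("scene",np.array([245,200]),9))])
E
```

```text
peg [0.5077 0.0343 0.082 ] r 0.0698 ang 3.058
flag top [0.64   0.0234 0.076 ] r 0.063 ang -0.007
flag up [0.6349 0.0244 0.07  ] r 0.0579 ang 0.007
ptr [0.6037 0.0528 0.0735] r 0.0379 ang 0.822
bar ends [0.5894 0.0453 0.118 ] r 0.0229 ang 1.035
bar [0.5602 0.0077 0.118 ] r 0.0248 ang -2.279
ring c [0.5779 0.025  0.059 ] r 0.0013 ang -0.778
flag scene tip [0.6332 0.029  0.076 ] r 0.0563 ang 0.088
axis118 [[248.0, 224.0], [285.0, 116.0]]
axis59 [[254.0, 265.0], [286.0, 260.0]]
peg [[250.0, 452.0], [265.0, 93.0]]
flag0 [[254.0, 59.0], [308.0, 340.0]]
flagfoot0 [[258.0, 96.0], [308.0, 451.0]]
ft0 [[254.0, 102.0], [303.0, 317.0]]
ptr.9 [[145.0, 171.0], [402.0, 269.0]]
```

```bash
cat >> h.py <<'E'
def goal(pos,yaw):
    """tool x down, tool y at world yaw; prints remaining delta in tool frame"""
    o=status.get_obs(); T=Rot(o["tool_rot"])
    y=np.array([np.cos(yaw),np.sin(yaw),0]); x=np.array([0,0,-1.]); z=np.cross(x,y)
    G=R.from_matrix(np.c_[x,y,z]); rv=(T.inv()*G).as_rotvec()
    d=np.array(pos)-o["eef_pos"]
    print("t",o["t"].round(2),"pos",o["eef_pos"].round(4),"F",o["contact_force"].round(2),"q",o["q"].round(2),"w",o["gripper_width"].round(3))
    print(" world d",d.round(4)," tool d cm",(T.inv().apply(d)*100).round(2)," turn",rv.round(3), "tool y yaw",np.arctan2(*T.apply([0,1,0])[1::-1]).round(3))
    return T,d,rv
def plan(pos,yaw,step=.035,ts=.11):
    T,d,rv=goal(pos,yaw); n=int(np.ceil(max(np.linalg.norm(d)/step,np.linalg.norm(rv)/ts)))
    for i in range(n):
        print((R.from_rotvec(-rv*i/n).apply(T.inv().apply(d))/n*100).round(2).tolist(),(rv/n).round(3).tolist())
E
python3 - <<'E'
from h import *
print(bot.tcp_to_tips)
for yw in (-.035+np.pi/2,-.035-np.pi/2): goal([.51,.031,.2],yw)
plan([.51,.031,.2],-.035-np.pi/2)
E
```

```text
0.019Traceback (most recent call last):
  File "<stdin>", line 3, in <module>
  File "h.py", line 21, in goal
    print("t",o["t"].round(2),"pos",o["eef_pos"].round(4),"F",o["contact_force"].round(2),"q",o["q"].round(2),"w",o["gripper_width"].round(3))
              ^^^^^^^^^^^^
AttributeError: 'float' object has no attribute 'round'
```

```bash
sed -i 's/o\["t"\].round(2)/round(float(o["t"]),2)/; s/o\["gripper_width"\].round(3)/round(float(o["gripper_width"]),3)/' h.py
python3 - <<'E'
from h import *
for yw in (-.035+np.pi/2,-.035-np.pi/2): goal([.51,.031,.2],yw)
plan([.51,.031,.2],-.035-np.pi/2)
E
```

```text
t 1.6 pos [ 0.2726 -0.6175  0.2503] F [ 0.4  -0.14  0.47] q [ 1.05  0.48  0.02  1.56 -0.01  1.11 -0.08] w 1.002
 world d [ 0.2374  0.6485 -0.0503]  tool d cm [  5.03 -49.74 -47.91]  turn [-2.691 -0.     0.   ] tool y yaw -1.155
t 1.6 pos [ 0.2726 -0.6175  0.2503] F [ 0.4  -0.14  0.47] q [ 1.05  0.48  0.02  1.56 -0.01  1.11 -0.08] w 1.002
 world d [ 0.2374  0.6485 -0.0503]  tool d cm [  5.03 -49.74 -47.91]  turn [0.451 0.    0.   ] tool y yaw -1.155
t 1.6 pos [ 0.2726 -0.6175  0.2503] F [ 0.4  -0.14  0.47] q [ 1.05  0.48  0.02  1.56 -0.01  1.11 -0.08] w 1.002
 world d [ 0.2374  0.6485 -0.0503]  tool d cm [  5.03 -49.74 -47.91]  turn [0.451 0.    0.   ] tool y yaw -1.155
[0.25, -2.49, -2.4] [0.023, 0.0, 0.0]
[0.25, -2.54, -2.34] [0.023, 0.0, 0.0]
[0.25, -2.59, -2.28] [0.023, 0.0, 0.0]
[0.25, -2.64, -2.22] [0.023, 0.0, 0.0]
[0.25, -2.69, -2.16] [0.023, 0.0, 0.0]
[0.25, -2.74, -2.1] [0.023, 0.0, 0.0]
[0.25, -2.79, -2.04] [0.023, 0.0, 0.0]
[0.25, -2.83, -1.97] [0.023, 0.0, 0.0]
[0.25, -2.88, -1.91] [0.023, 0.0, 0.0]
[0.25, -2.92, -1.85] [0.023, 0.0, 0.0]
[0.25, -2.96, -1.78] [0.023, 0.0, 0.0]
[0.25, -3.0, -1.71] [0.023, 0.0, 0.0]
[0.25, -3.04, -1.64] [0.023, 0.0, 0.0]
[0.25, -3.07, -1.58] [0.023, 0.0, 0.0]
[0.25, -3.11, -1.51] [0.023, 0.0, 0.0]
[0.25, -3.14, -1.43] [0.023, 0.0, 0.0]
[0.25, -3.17, -1.36] [0.023, 0.0, 0.0]
[0.25, -3.2, -1.29] [0.023, 0.0, 0.0]
[0.25, -3.23, -1.22] [0.023, 0.0, 0.0]
[0.25, -3.26, -1.15] [0.023, 0.0, 0.0]
```

apply_moves(travel=[[0.25, -2.5, -2.4], [0.25, -2.55, -2.35], [0.25, -2.6, -2.3], [0.25, -2.65, -2.2], [0.25, -2.7, -2.15], [0.25, -2.75, -2.1], [0.25, -2.8, -2.05], [0.25, -2.85, -2.0]], turn=[[0.023, 0, 0], [0.023, 0, 0], [0.023, 0, 0], [0.023, 0, 0], [0.023, 0, 0], [0.023, 0, 0], [0.023, 0, 0], [0.023, 0, 0]], grip=[0.5, 0.5, 0.5, 0.5, 0.5, 0.5, 0.5, 0.5])

```text
t: 2.27
eef_pos: [0.3675, -0.3572, 0.2287]
tool_rot: [-0.076, -0.703, -0.07, 0.704]
contact_force: [1.0, -0.3, -0.3]
gripper_width: 0.501
```

apply_moves(travel=[[0.25, -2.9, -1.9], [0.25, -2.9, -1.85], [0.25, -2.95, -1.8], [0.25, -3.0, -1.7], [0.25, -3.05, -1.65], [0.25, -3.05, -1.6], [0.25, -3.1, -1.5], [0.25, -3.15, -1.45]], turn=[[0.023, 0, 0], [0.023, 0, 0], [0.023, 0, 0], [0.023, 0, 0], [0.023, 0, 0], [0.023, 0, 0], [0.023, 0, 0], [0.023, 0, 0]], grip=[0.5, 0.5, 0.5, 0.5, 0.5, 0.5, 0.5, 0.5])

```text
t: 2.93
eef_pos: [0.4752, -0.0887, 0.2083]
tool_rot: [0.008, 0.709, 0.0, -0.705]
contact_force: [0.8, 0.1, 0.5]
gripper_width: 0.501
```

```bash
python3 - <<'E'
from h import *
plan([.51,.031,.15],-.035-np.pi/2)
E
```

```text
t 2.93 pos [ 0.4752 -0.0887  0.2083] F [0.82 0.14 0.46] q [ 0.24  0.22 -0.22  2.04  0.08  0.88 -1.58] w 0.501
 world d [ 0.0348  0.1197 -0.0583]  tool d cm [  5.71 -12.    -3.6 ]  turn [ 0.047 -0.006 -0.011] tool y yaw -1.559
[1.43, -3.0, -0.9] [0.012, -0.001, -0.003]
[1.44, -3.01, -0.87] [0.012, -0.001, -0.003]
[1.44, -3.01, -0.83] [0.012, -0.001, -0.003]
[1.45, -3.02, -0.8] [0.012, -0.001, -0.003]
```

apply_moves(travel=[[0.9, -3.0, -0.9], [1.4, -3.0, -0.85], [1.5, -3.0, -0.85], [1.5, -3.0, -0.8], [0.2, 0, 0]], turn=[[0.012, 0, -0.003], [0.012, 0, -0.003], [0.012, 0, -0.003], [0.012, 0, -0.003], [0, 0, 0]], grip=[0.5, 0.5, 0.5, 0.5, 0.5])

```text
t: 3.35
eef_pos: [0.5159, 0.0453, 0.1537]
tool_rot: [-0.013, 0.713, -0.009, -0.701]
contact_force: [0.2, 0.7, -0.2]
gripper_width: 0.503
```

```bash
python3 - <<'E'
from h import *
plan([.51,.031,.082],-.035-np.pi/2,.025)
im=avg("top",4)
cv2.imwrite("pics/t2.png",cv2.resize(im.astype(np.float32)[150:250,230:350],None,fx=5,fy=5,interpolation=cv2.INTER_CUBIC)[:,:,::-1].clip(0,255).astype(np.uint8))
E
```

```text
t 3.35 pos [0.5159 0.0453 0.1537] F [ 0.25  0.73 -0.18] q [ 0.02  0.35 -0.27  2.02  0.13  0.78 -1.93] w 0.503
 world d [-0.0059 -0.0143 -0.0717]  tool d cm [7.15 1.49 0.66]  turn [ 0.004 -0.016  0.006] tool y yaw -1.602
[2.38, 0.5, 0.22] [0.001, -0.005, 0.002]
[2.39, 0.49, 0.21] [0.001, -0.005, 0.002]
[2.39, 0.49, 0.19] [0.001, -0.005, 0.002]
```

apply_moves(travel=[[0.4, 1.4, 0.6], [0, 0, 0], [0, 0, 0]], turn=[[0, -0.016, 0.006], [0, 0, 0], [0, 0, 0]], grip=[0.5, 0.5, 0.5])

```text
t: 3.8
eef_pos: [0.5085, 0.0177, 0.1525]
tool_rot: [-0.014, 0.707, -0.018, -0.707]
contact_force: [-0.7, -0.3, 0.7]
gripper_width: 0.504
```

```bash
python3 - <<'E'
from h import *
plan([.51,.031,.082],-.035-np.pi/2,.025)
E
```

```text
t 3.8 pos [0.5085 0.0177 0.1525] F [-0.69 -0.26  0.69] q [ 0.05  0.34 -0.25  2.03  0.13  0.79 -1.9 ] w 0.504
 world d [ 0.0015  0.0133 -0.0705]  tool d cm [ 7.04 -1.38 -0.08]  turn [-0.01  -0.001 -0.007] tool y yaw -1.616
[2.35, -0.46, -0.03] [-0.003, -0.0, -0.002]
[2.35, -0.45, -0.03] [-0.003, -0.0, -0.002]
[2.35, -0.45, -0.03] [-0.003, -0.0, -0.002]
```

apply_moves(travel=[[0, -1.3, 0], [0, 0, 0], [0, 0, 0]], turn=[[-0.01, 0, -0.007], [0, 0, 0], [0, 0, 0]], grip=[0.5, 0.5, 0.5])

```text
t: 4.05
eef_pos: [0.5092, 0.0289, 0.1531]
tool_rot: [-0.014, 0.708, -0.014, -0.706]
contact_force: [0.5, -0.2, -0.2]
gripper_width: 0.502
```

View pics/t2.png

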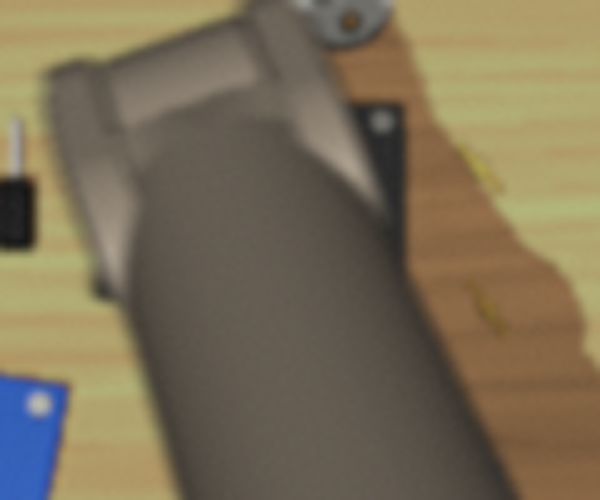

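The top view is blocked: the arm covers the rig, and only its right plate edge shows at (385, 180). I'll go down astride the peg.

apply_moves(travel=[[2, -0.1, 0], [2, -0.1, 0], [1.8, 0, 0], [0.7, 0, 0], [0, 0, 0], [0, 0, 0]], turn=[[0, 0, 0], [0, 0, 0], [0, 0, 0], [0, 0, 0], [0, 0, 0], [0, 0, 0]], grip=[0.5, 0.5, 0.5, 0.5, 0.5, 0.5])

```text
t: 4.55
eef_pos: [0.5119, 0.0333, 0.0882]
tool_rot: [-0.014, 0.71, -0.012, -0.704]
contact_force: [-0.7, -0.0, 0.1]
gripper_width: 0.497
```

```bash
python3 - <<'E'
from h import *
plan([.51,.031,.082],-.035-np.pi/2,.025)
im=avg("scene",4)
cv2.imwrite("pics/s2.png",cv2.resize(im.astype(np.float32)[180:270,235:325],None,fx=6,fy=6,interpolation=cv2.INTER_CUBIC)[:,:,::-1].clip(0,255).astype(np.uint8))
E
```

```text
t 4.55 pos [0.5119 0.0333 0.0882] F [-0.65 -0.03  0.05] q [ 0.01  0.45 -0.24  2.06  0.17  0.64 -1.95] w 0.497
 world d [-0.0019 -0.0023 -0.0062]  tool d cm [0.62 0.24 0.19]  turn [-0.002 -0.008  0.002] tool y yaw -1.608
[0.62, 0.24, 0.19] [-0.002, -0.008, 0.002]
```

View pics/s2.png

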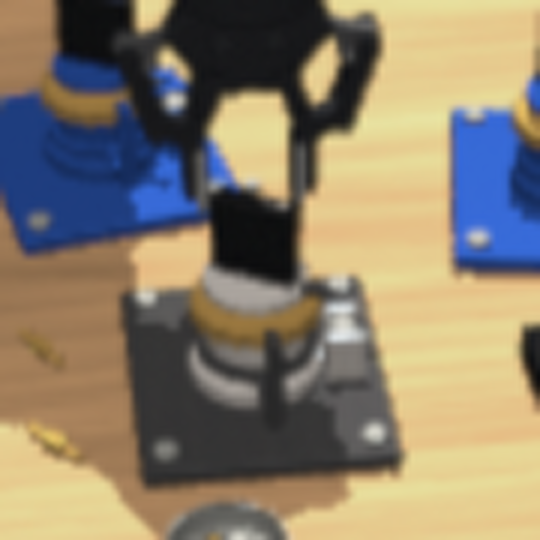

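The jaws stand either side of the peg, with fingers at crop x 195 and 300 and the peg near (247, 187). I'll go a little lower, then push towards −y (counterclockwise).

apply_moves(travel=[[0.6, 0.4, 0.2], [0, 0.4, 0], [0, 0.3, 0], [0, 0.3, 0]], turn=[[0, -0.008, 0], [0, 0, 0], [0, 0, 0], [0, 0, 0]], grip=[0.5, 0.5, 0.5, 0.5])

```text
t: 5.08
eef_pos: [0.5112, 0.0185, 0.0843]
tool_rot: [-0.014, 0.709, -0.012, -0.705]
contact_force: [0.8, 0.5, -1.3]
gripper_width: 0.499
```

apply_moves(travel=[[0, 0.3, 0], [0, 0.3, 0], [0, 0.3, 0]], turn=[[0, 0, 0], [0, 0, 0], [0, 0, 0]], grip=[0.5, 0.5, 0.5])

```text
t: 5.33
eef_pos: [0.5102, 0.0091, 0.0843]
tool_rot: [-0.014, 0.708, -0.012, -0.706]
contact_force: [-0.7, 2.3, -0.3]
gripper_width: 0.502
```

apply_moves(travel=[[0, 0.4, -0.16], [0, 0.4, -0.16], [0, 0.4, -0.16], [0, 0.4, -0.16]], turn=[[-0.06, 0, 0], [-0.06, 0, 0], [-0.06, 0, 0], [-0.06, 0, 0]], grip=[0.5, 0.5, 0.5, 0.5])

```text
t: 5.67
eef_pos: [0.5166, -0.0067, 0.0842]
tool_rot: [0.074, 0.704, 0.077, -0.702]
contact_force: [-1.1, 0.8, -0.1]
gripper_width: 0.499
```

apply_moves(travel=[[0, 0.4, -0.16], [0, 0.4, -0.16], [0, 0.4, -0.16], [0, 0.4, -0.16]], turn=[[-0.06, 0, 0], [-0.06, 0, 0], [-0.06, 0, 0], [-0.06, 0, 0]], grip=[0.5, 0.5, 0.5, 0.5])

```text
t: 6.0
eef_pos: [0.5271, -0.0212, 0.0842]
tool_rot: [0.162, 0.689, 0.165, -0.687]
contact_force: [-0.3, 1.2, 0.6]
gripper_width: 0.499
```

```bash
cat >> h.py <<'E'
P0=np.array([.577,.026]);A0=-.035
def pegstate(side=1,half=.0213+.005):
    """peg centre and angle if the pad on the -y(tool) side (side=1: loosening) touches"""
    o=status.get_obs();T=Rot(o["tool_rot"]); w=o["eef_pos"]-side*half*T.apply([0,1,0])
    d=w[:2]-P0; F=T.inv().apply(o["contact_force"])
    print("t",round(float(o["t"]),2),"tcp",o["eef_pos"].round(4),"peg r",np.hypot(*d).round(4),"ring",(((A0+np.pi-np.arctan2(d[1],d[0])+np.pi)%(2*np.pi))-np.pi).round(3),"Ftool",F.round(1),"yaw+pi/2",(np.arctan2(*T.apply([0,1,0])[1::-1])+np.pi/2-A0).round(3),"w",o["gripper_width"])
E
python3 -c "
from h import *
pegstate()"
```

```text
t 6.0 tcp [ 0.5271 -0.0212  0.0842] peg r 0.0661 ring -0.402 Ftool [-0.6 -1.2 -0.3] yaw+pi/2 0.501 w 0.49873778600480134
```

apply_moves(travel=[[0, 0.4, -0.16], [0, 0.4, -0.16], [0, 0.4, -0.16], [0, 0, 0]], turn=[[-0.06, 0, 0], [-0.06, 0, 0], [-0.06, 0, 0], [0, 0, 0]], grip=[0.5, 0.5, 0.5, 0.5])

```text
t: 6.33
eef_pos: [0.5379, -0.0309, 0.0842]
tool_rot: [0.226, 0.67, 0.229, -0.668]
contact_force: [0.4, 0.1, -0.4]
gripper_width: 0.501
```

```bash
python3 -c "
from h import *
pegstate()"
```

```text
t 6.33 tcp [ 0.5379 -0.0309  0.0842] peg r 0.0658 ring -0.614 Ftool [ 0.4  0.2 -0.4] yaw+pi/2 0.691 w 0.5007886611221196
```

apply_moves(travel=[[0, -0.8, 0], [-1.5, 0, 0], [-3, 0, 0], [-3, 0, 0], [-1, 0, 0], [0, 0, 0]], turn=[[0, 0, 0], [0, 0, 0], [0, 0, 0], [0, 0, 0], [0, 0, 0], [0, 0, 0]], grip=[0.5, 0.5, 0.5, 0.5, 0.5, 0.5])

```text
t: 6.83
eef_pos: [0.5286, -0.0238, 0.1702]
tool_rot: [-0.222, -0.67, -0.226, 0.672]
contact_force: [-0.2, 0.1, 0.3]
gripper_width: 0.505
```

```bash
python3 -c "
from h import *
plan([.577,.026,.16],.91-np.pi/2,.015)"
```

```text
t 6.83 pos [ 0.5286 -0.0238  0.1702] F [-0.19  0.06  0.27] q [ 0.3   0.37 -0.45  1.95  0.2   0.86 -1.18] w 0.505
 world d [ 0.0484  0.0498 -0.0102]  tool d cm [ 1.02 -1.06 -6.86]  turn [-0.265  0.     0.006] tool y yaw -0.926
[0.2, -0.21, -1.37] [-0.053, 0.0, 0.001]
[0.2, -0.14, -1.38] [-0.053, 0.0, 0.001]
[0.2, -0.07, -1.39] [-0.053, 0.0, 0.001]
[0.2, 0.01, -1.39] [-0.053, 0.0, 0.001]
[0.2, 0.08, -1.39] [-0.053, 0.0, 0.001]
```

apply_moves(travel=[[0.2, -0.2, -1.4], [0.2, -0.15, -1.4], [0.2, -0.05, -1.4], [0.2, 0, -1.4], [0.2, 0.1, -1.3], [0, 0, 0], [0, 0, 0]], turn=[[-0.053, 0, 0], [-0.053, 0, 0], [-0.053, 0, 0], [-0.053, 0, 0], [-0.053, 0, 0], [0, 0, 0], [0, 0, 0]], grip=[0.5, 0.5, 0.5, 0.5, 0.5, 0.5, 0.5])

```text
t: 7.42
eef_pos: [0.5782, 0.0341, 0.1513]
tool_rot: [-0.316, -0.628, -0.323, 0.634]
contact_force: [0.7, -0.6, -0.5]
gripper_width: 0.499
```

```bash
python3 -c "
from h import *
plan([.577,.026,.16],.91-np.pi/2,.015)"
```

```text
t 7.42 pos [0.5782 0.0341 0.1513] F [ 0.73 -0.58 -0.52] q [ 0.22  0.49 -0.5   1.84  0.28  0.89 -1.04] w 0.499
 world d [-0.0012 -0.0081  0.0087]  tool d cm [-0.88  0.37  0.72]  turn [0.028 0.003 0.013] tool y yaw -0.633
[-0.88, 0.37, 0.72] [0.028, 0.003, 0.013]
```

Correct the position, settle, then go down to z ≈ 0.103 (tips ≈ 84 mm, clear of the flag and peg).

apply_moves(travel=[[0, 0.4, 0.7], [0, 0, 0], [0, 0, 0]], turn=[[0.028, 0, 0.013], [0, 0, 0], [0, 0, 0]], grip=[0.5, 0.5, 0.5])

```text
t: 7.67
eef_pos: [0.5754, 0.0255, 0.1486]
tool_rot: [-0.31, -0.633, -0.31, 0.638]
contact_force: [0.1, 1.1, -0.8]
gripper_width: 0.5
```

```bash
python3 -c "
from h import *
plan([.577,.026,.103],.91-np.pi/2,.02)"
```

```text
t 7.67 pos [0.5754 0.0255 0.1486] F [ 0.06  1.11 -0.79] q [ 0.23  0.48 -0.49  1.86  0.29  0.88 -1.07] w 0.5
 world d [ 0.0016  0.0005 -0.0456]  tool d cm [ 4.55  0.1  -0.17]  turn [-0.003  0.006  0.002] tool y yaw -0.664
[1.52, 0.03, -0.06] [-0.001, 0.002, 0.001]
[1.52, 0.03, -0.05] [-0.001, 0.002, 0.001]
[1.52, 0.03, -0.05] [-0.001, 0.002, 0.001]
```

apply_moves(travel=[[1.5, 0, 0], [1.5, 0, 0], [1.5, 0, 0], [0, 0, 0]], turn=[[0, 0.002, 0], [0, 0.002, 0], [0, 0, 0], [0, 0, 0]], grip=[0.5, 0.5, 0.5, 0.5])

```text
t: 8.0
eef_pos: [0.575, 0.0217, 0.1037]
tool_rot: [-0.309, -0.636, -0.307, 0.637]
contact_force: [-0.2, -0.0, -0.4]
gripper_width: 0.5
```

apply_moves(travel=[[0, 0, 0], [0, 0, 0], [0, 0, 0], [0, 0, 0]], turn=[[0, 0, 0], [0, 0, 0], [0, 0, 0], [0, 0, 0]], grip=[0.72, 0.78, 0.9, 1], newtons=20)

```text
t: 8.33
eef_pos: [0.5729, 0.0222, 0.1046]
tool_rot: [-0.308, -0.636, -0.307, 0.638]
contact_force: [4.6, -1.4, -14.0]
gripper_width: 0.164
```

```bash
python3 - <<'E'
from h import *
plan([.577,.026,.103],.91-np.pi/2,.02); print(status.get_obs()["torque"])
im=avg("scene",4)
cv2.imwrite("pics/s3.png",cv2.resize(im.astype(np.float32)[190:265,240:310],None,fx=8,fy=8,interpolation=cv2.INTER_CUBIC)[:,:,::-1].clip(0,255).astype(np.uint8))
E
```

```text
t 8.33 pos [0.5729 0.0222 0.1046] F [  4.57  -1.38 -13.96] q [ 0.21  0.53 -0.46  1.89  0.33  0.79 -1.1 ] w 0.164
 world d [ 0.0041  0.0038 -0.0016]  tool d cm [ 0.15  0.08 -0.55]  turn [-0.01   0.003  0.001] tool y yaw -0.671
[0.15, 0.08, -0.55] [-0.01, 0.003, 0.001]
[-0.3117221  -1.14730367  0.03949937]
```

View pics/s3.png

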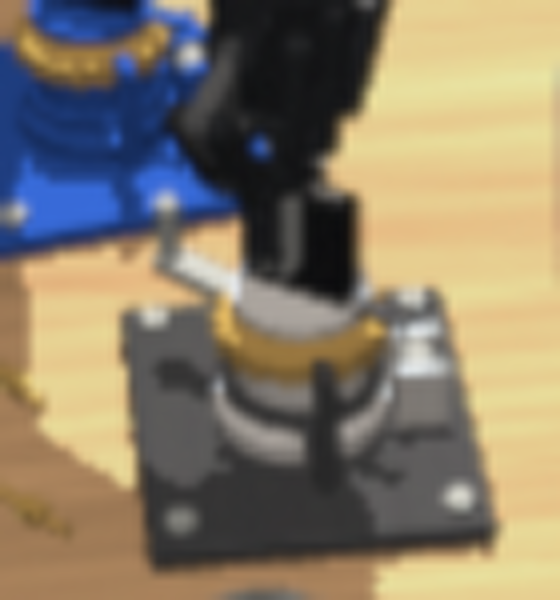

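The jaws hold the bar, and the lever now points away at (165, 240), so the ring is loosened. The grip is 5 mm off the axis and pulls vertically, so I'll reopen, recentre and grip again.

apply_moves(travel=[[0, 0, 0], [0, 0, 0], [0, 0.1, -0.5], [0, 0, 0], [0, 0, 0]], turn=[[0, 0, 0], [0, 0, 0], [0, 0, 0], [0, 0, 0], [0, 0, 0]], grip=[0.7, 0.7, 0.7, 0.7, 0.7])

```text
t: 8.95
eef_pos: [0.58, 0.025, 0.1078]
tool_rot: [0.308, 0.637, 0.305, -0.637]
contact_force: [0.3, -0.4, 0.2]
gripper_width: 0.303
```

```bash
python3 -c "
from h import *
plan([.577,.026,.105],.91-np.pi/2,.02);print(status.get_obs()['torque'])"
```

```text
t 8.95 pos [0.58   0.025  0.1078] F [ 0.28 -0.39  0.18] q [ 0.2   0.54 -0.46  1.88  0.33  0.8  -1.11] w 0.303
 world d [-0.003   0.001  -0.0028]  tool d cm [ 0.28 -0.3   0.1 ]  turn [-0.013  0.001 -0.004] tool y yaw -0.673
[0.28, -0.3, 0.1] [-0.013, 0.001, -0.004]
[ 0.01120212 -0.00705107 -0.02374142]
```

apply_moves(travel=[[0.2, -0.3, 0.1], [0, 0, 0], [0, 0, 0], [0, 0, 0], [0, 0, 0], [0, 0, 0]], turn=[[-0.013, 0, 0], [0, 0, 0], [0, 0, 0], [0, 0, 0], [0, 0, 0], [0, 0, 0]], grip=[0.7, 0.75, 0.8, 0.83, 0.86, 0.86])

```text
t: 9.45
eef_pos: [0.5767, 0.0268, 0.1062]
tool_rot: [0.313, 0.635, 0.31, -0.634]
contact_force: [0.1, -0.1, 0.2]
gripper_width: 0.16
```

```bash
python3 -c "
from h import *
plan([.577,.026,.105],.91-np.pi/2,.02);print(status.get_obs()['torque'])"
```

```text
t 9.45 pos [0.5767 0.0268 0.1062] F [ 0.1  -0.1   0.21] q [ 0.2   0.54 -0.47  1.89  0.33  0.79 -1.1 ] w 0.16
 world d [ 0.0003 -0.0008 -0.0012]  tool d cm [0.12 0.07 0.05]  turn [ 0.002  0.    -0.004] tool y yaw -0.659
[0.12, 0.07, 0.05] [0.002, 0.0, -0.004]
[ 0.10527567  0.09924215 -0.01209538]
```

apply_moves(travel=[[0, 0, 0], [0, 0, 0], [0, 0, 0], [0, 0, 0], [0, 0, 0], [0, 0, 0]], turn=[[0.08, 0, 0], [0.08, 0, 0], [0.08, 0, 0], [0.08, 0, 0], [0.08, 0, 0], [0, 0, 0]], grip=[0.9, 0.9, 0.9, 0.9, 0.9, 0.9])

```text
t: 9.95
eef_pos: [0.5767, 0.0269, 0.1063]
tool_rot: [0.174, 0.686, 0.172, -0.685]
contact_force: [0.3, 0.3, 0.2]
gripper_width: 0.158
```

```bash
python3 -c "
from h import *
plan([.577,.026,.105],-.035+.1-np.pi/2,.02);print(status.get_obs()['torque'])"
```

```text
t 9.95 pos [0.5767 0.0269 0.1063] F [0.31 0.31 0.21] q [ 0.13  0.52 -0.37  1.89  0.26  0.77 -1.46] w 0.158
 world d [ 0.0003 -0.0009 -0.0013]  tool d cm [0.13 0.09 0.02]  turn [ 0.429 -0.002 -0.003] tool y yaw -1.076
[0.03, 0.02, 0.0] [0.107, -0.0, -0.001]
[0.03, 0.02, 0.0] [0.107, -0.0, -0.001]
[0.03, 0.02, -0.0] [0.107, -0.0, -0.001]
[0.03, 0.02, -0.0] [0.107, -0.0, -0.001]
[ 0.05311659  0.14902455 -0.10875492]
```

apply_moves(travel=[[0, 0, 0], [0, 0, 0], [0, 0, 0], [0, 0, 0], [0, 0, 0], [0, 0, 0], [0, 0, 0]], turn=[[0.08, 0, 0], [0.08, 0, 0], [0.08, 0, 0], [0.08, 0, 0], [0.08, 0, 0], [0.03, 0, 0], [0, 0, 0]], grip=[0.9, 0.9, 0.9, 0.9, 0.9, 0.9, 0.9])

```text
t: 10.53
eef_pos: [0.5766, 0.027, 0.1062]
tool_rot: [0.023, 0.707, 0.021, -0.706]
contact_force: [-0.9, 0.2, 0.2]
gripper_width: 0.16
```

```bash
python3 - <<'E'
from h import *
goal([.577,.026,.105],-.035+.1-np.pi/2);print(status.get_obs()['torque'])
im=avg("scene",8); np.save("sc4.npy",im)
cv2.imwrite("pics/s4.png",cv2.resize(im.astype(np.float32)[210:260,255:305],None,fx=12,fy=12,interpolation=cv2.INTER_CUBIC)[:,:,::-1].clip(0,255).astype(np.uint8))
E
```

```text
t 10.53 pos [0.5766 0.027  0.1062] F [-0.92  0.15  0.19] q [ 0.05  0.51 -0.26  1.9   0.19  0.76 -1.83] w 0.16
 world d [ 0.0004 -0.001  -0.0012]  tool d cm [ 0.12  0.1  -0.03]  turn [-0.002 -0.002 -0.003] tool y yaw -1.508
[ 0.07043337  0.19750073 -0.09756725]
```

View pics/s4.png

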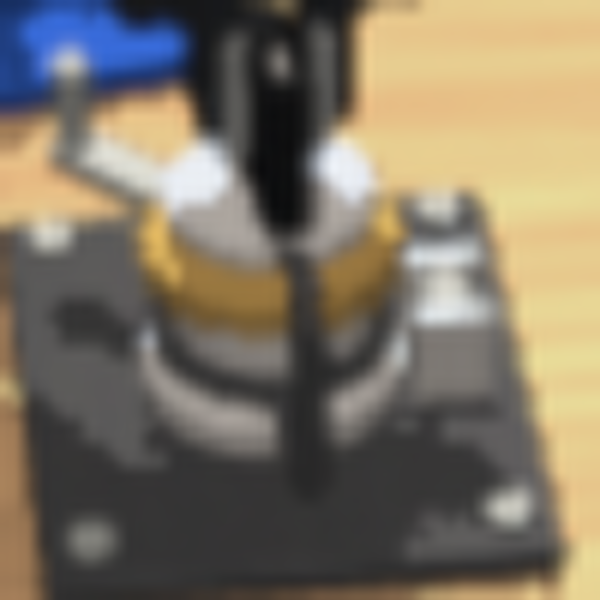

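The pointer at crop (290, 245) now runs almost into the flag's upright (305, 290–480). I'll measure the flag's angle from the clean starting frames, relative to the ring's own outline.

```bash
python3 - <<'E'
from h import *
from scipy.optimize import brentq
def show(a): print(a.round().astype(int))
for f in("scene","sc4"):
    im=np.load(f+".npy"); g=im.mean(2)
    print(f)
    # brass ring mask
    r,gg,b=im[...,0],im[...,1],im[...,2]
    m=(r-b>45)&(r<215); 
    for row in range(231,240): 
        c=np.where(m[row,262:295])[0]; print(row,(c.min()+262,c.max()+262) if len(c) else None, end=" ")
    print()
    for row in range(233,252): print(row,g[row,266:292].round().astype(int).tolist())
for th in (-.05,0,.05,.1):
    w=rig_pts(P0,0,[(.065,th,.05)]);ax=[*P0,.05]
    print(th,proj(w,"scene")-proj(ax,"scene"),proj(rig_pts(P0,0,[(.065,th,.076)]),"top")-proj([*P0,.059],"top"))
im=np.load("top.npy");g=im.mean(2)
for row in range(164,184): print(row,g[row,278:298].round().astype(int).tolist())
E
```

```text
scene
231 (np.int64(267), np.int64(287)) 232 (np.int64(267), np.int64(287)) 233 (np.int64(268), np.int64(286)) 234 (np.int64(268), np.int64(286)) 235 (np.int64(270), np.int64(285)) 236 (np.int64(271), np.int64(282)) 237 (np.int64(274), np.int64(278)) 238 None 239 None 
233 [88, 87, 101, 116, 120, 127, 112, 110, 112, 112, 111, 112, 111, 110, 109, 108, 108, 108, 113, 116, 83, 81, 101, 127, 163, 194]
234 [87, 81, 76, 91, 120, 136, 110, 118, 124, 118, 112, 116, 108, 102, 104, 105, 102, 99, 97, 91, 72, 76, 99, 126, 170, 202]
235 [85, 74, 67, 77, 85, 88, 94, 121, 135, 121, 110, 122, 108, 88, 94, 96, 89, 80, 79, 75, 63, 73, 104, 145, 195, 217]
236 [89, 84, 64, 74, 84, 83, 86, 93, 98, 88, 90, 104, 105, 82, 89, 89, 82, 82, 87, 80, 60, 72, 112, 153, 204, 211]
237 [96, 101, 64, 71, 89, 96, 98, 97, 91, 89, 91, 92, 88, 73, 78, 80, 84, 95, 99, 84, 59, 84, 126, 113, 131, 134]
238 [103, 118, 64, 59, 81, 103, 111, 113, 108, 110, 111, 110, 101, 67, 49, 56, 82, 103, 93, 69, 62, 108, 155, 105, 115, 118]
239 [110, 136, 79, 53, 64, 89, 103, 112, 118, 120, 121, 122, 112, 66, 42, 46, 67, 88, 71, 55, 76, 133
[... 5288 characters left out ...]
76 [69, 70, 69, 69, 68, 69, 72, 75, 72, 67, 64, 66, 67, 68, 67, 68, 67, 67, 67, 67]
177 [70, 70, 70, 68, 69, 69, 75, 80, 74, 67, 63, 62, 66, 67, 67, 67, 67, 66, 67, 67]
178 [71, 70, 69, 68, 67, 67, 72, 79, 73, 67, 59, 58, 63, 68, 68, 68, 67, 67, 67, 67]
179 [71, 71, 69, 65, 61, 58, 63, 70, 72, 69, 62, 55, 61, 66, 65, 64, 63, 66, 68, 69]
180 [69, 70, 68, 61, 56, 56, 62, 70, 78, 83, 78, 66, 65, 66, 62, 57, 56, 63, 67, 68]
181 [60, 60, 58, 55, 57, 71, 86, 98, 106, 114, 111, 98, 93, 89, 76, 58, 52, 61, 66, 67]
182 [45, 48, 50, 49, 64, 90, 113, 128, 136, 144, 145, 140, 138, 131, 110, 79, 60, 60, 61, 63]
183 [39, 57, 73, 69, 70, 90, 112, 128, 139, 149, 160, 165, 166, 160, 142, 112, 87, 76, 63, 55]
```

apply_moves(travel=[[0, 0, 0], [0, 0, 0], [0, 0, 0]], turn=[[0.07, 0, 0], [0, 0, 0], [0, 0, 0]], grip=[0.9, 0.9, 0.9])

```text
t: 11.18
eef_pos: [0.5766, 0.027, 0.1062]
tool_rot: [-0.002, 0.708, -0.003, -0.706]
contact_force: [0.0, -0.8, 1.5]
gripper_width: 0.16
```

```bash
python3 - <<'E'
from h import *
goal([.577,.026,.105],-.015-np.pi/2);print(status.get_obs()['torque'])
E
```

```text
t 11.18 pos [0.5766 0.027  0.1062] F [ 0.04 -0.83  1.52] q [ 0.03  0.5  -0.25  1.9   0.18  0.76 -1.89] w 0.16
 world d [ 0.0004 -0.001  -0.0012]  tool d cm [ 0.12  0.1  -0.04]  turn [ 0.008 -0.002 -0.002] tool y yaw -1.578
[ 0.13657524  0.18398102 -0.00832636]
```

apply_moves(travel=[[0, 0, 0], [0, 0, 0], [-1.5, 0, 0], [-3, 0, 0], [-3, 0, 0], [-1, 2, 0], [0, 3.5, 0], [0, 3.5, 0]], turn=[[0, 0, 0], [0, 0, 0], [0, 0, 0], [0, 0, 0], [0, 0, 0], [0, 0, 0], [0, 0, 0], [0, 0, 0]], grip=[0.65, 0.6, 0.6, 0.6, 0.5, 0.5, 0.5, 0.5])

```text
t: 11.85
eef_pos: [0.5772, -0.0554, 0.1945]
tool_rot: [0.006, 0.708, 0.007, -0.706]
contact_force: [0.3, -0.3, -0.7]
gripper_width: 0.501
```

apply_moves(travel=[[0, 3.5, 0], [0, 3.5, 0], [0, 3.5, 0], [0, 3.5, 0], [0, 1.5, 0], [0, 0, 0], [0, 0, 0]], turn=[[0, 0, 0], [0, 0, 0], [0, 0, 0], [0, 0, 0], [0, 0, 0], [0, 0, 0], [0, 0, 0]], grip=[0.5, 0.5, 0.5, 0.5, 0.5, 0.5, 0.5])

```text
t: 12.43
eef_pos: [0.5789, -0.2282, 0.1959]
tool_rot: [0.007, 0.709, 0.004, -0.705]
contact_force: [0.5, 1.1, -0.1]
gripper_width: 0.503
```

```bash
python3 - <<'E'
from h import *
T=avg("top",8);S=avg("scene",8);np.save("t5.npy",T);np.save("s5.npy",S)
f=lambda im,r,c:cv2.resize(im.astype(np.float32)[r:r+50,c:c+33],None,fx=12,fy=12,interpolation=cv2.INTER_CUBIC)
f2=np.hstack([f(T,160,270),f(S,205,262)]).clip(0,255).astype(np.uint8)
cv2.imwrite("pics/c5.png",f2[:,:,::-1])
goal([.511,.1,.1],-1.6)
for th in(0,):
  for n,q in(("ptr",(.045,-.007,.0735)),("ft",(.051,-.02,.0745)),("fu",(.065,-.02,.076)),("ax",(0,0,.074))):
    w=rig_pts(P0,0,[q]); print(n,proj(w,"top").round(2),proj(w,"scene").round(2))
E
```

```text
t 13.23 pos [ 0.5792 -0.2272  0.1961] F [ 0.8  -0.3  -0.28] q [ 0.42  0.45 -0.19  1.73  0.11  0.96 -1.37] w 0.498
 world d [-0.0682  0.3272 -0.0961]  tool d cm [  9.41 -32.88   6.3 ]  turn [ 0.047 -0.006 -0.005] tool y yaw -1.553
ptr [[285.77 174.63]] [[278.41 233.76]]
ft [[285.97 172.3 ]] [[278.47 234.76]]
fu [[285.9  166.96]] [[279.09 237.33]]
ax [[286.14 191.43]] [[276.31 224.5 ]]
```

View pics/c5.png

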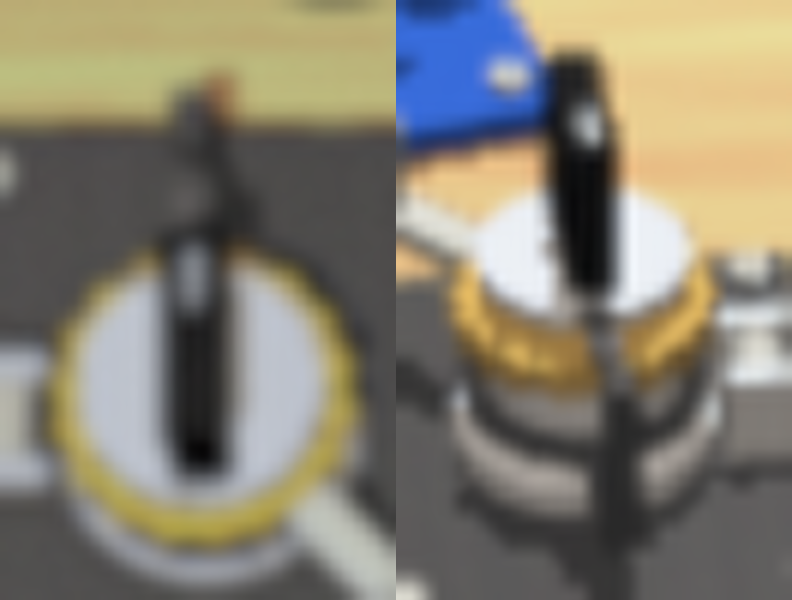

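The left panel (top view) shows the bar and pointer line at x≈196, pointing at the flag's tip and upright at (193, 100–190). The right panel (scene view) shows the pointer's end at (592, 300) and the flag tip and upright at (610–615, 340). They are nearly aligned, so I'll quantify the rest.

```bash
python3 - <<'E'
from h import *
T=np.load("t5.npy");S=np.load("s5.npy");D=np.load("scene.npy");D0=np.load("top.npy")
print("scene new");
for r in range(226,246): print(r,S[r,270:290].mean(1).round().astype(int).tolist())
print("top new")
for r in range(164,202): print(r,T[r,277:298].mean(1).round().astype(int).tolist())
for n,q in(("ptr27",(.03,0,.0735)),("ptr45",(.045,0,.0735)),("ft",(.051,0,.0745)),("fu",(.065,0,.076)),("fu50",(.065,0,.05)),("bar+",(.023,0,.118)),("bar-",(-.023,0,.118)),("ax",(0,0,.074))):
    w=[rig_pts(P0,0,[(q[0],t,q[2])]) for t in(0,.05)]; print(n,*[proj(x,c).round(2)[0] for c in("top","scene") for x in w])
E
```

```text
scene new
226 [240, 240, 239, 233, 190, 117, 39, 16, 16, 46, 142, 235, 240, 240, 240, 234, 207, 164, 142, 155]
227 [238, 240, 240, 238, 227, 154, 54, 17, 17, 46, 143, 235, 240, 239, 237, 222, 174, 156, 119, 132]
228 [225, 236, 239, 239, 230, 160, 72, 31, 26, 57, 149, 235, 239, 236, 224, 181, 160, 165, 121, 102]
229 [168, 212, 228, 235, 227, 166, 116, 77, 64, 101, 182, 233, 229, 214, 176, 130, 140, 167, 132, 108]
230 [120, 139, 174, 208, 206, 168, 147, 111, 92, 131, 202, 212, 177, 138, 128, 120, 148, 161, 128, 161]
231 [115, 116, 124, 133, 140, 147, 132, 91, 67, 83, 121, 133, 125, 116, 125, 147, 165, 150, 150, 211]
232 [120, 116, 116, 111, 116, 121, 116, 97, 79, 86, 112, 113, 116, 123, 146, 164, 144, 100, 114, 154]
233 [121, 133, 134, 117, 115, 114, 113, 109, 98, 103, 121, 116, 121, 143, 156, 141, 112, 86, 100, 132]
234 [114, 147, 157, 129, 127, 119, 114, 107, 89, 93, 106, 115, 126, 149, 120, 89, 80, 83, 102, 130]
235 [88, 108, 133, 129, 136, 122, 109, 101, 83, 80, 99, 110, 108, 114, 89, 78, 70, 77, 108, 150]
236 [88, 89, 92, 93, 100, 102, 94, 91, 85, 81, 93, 93, 84, 90, 92, 83, 63, 7
[... 4548 characters left out ...]
2, 179, 172, 159, 149, 147, 154, 156, 144]
201 [137, 137, 142, 146, 151, 159, 166, 162, 155, 159, 165, 167, 170, 163, 152, 146, 145, 155, 169, 177, 168]
ptr27 [285.82 180.22] [285.24 180.25] [277.77 230.65] [278.27 230.6 ]
ptr45 [285.65 174.64] [284.79 174.69] [278.52 233.75] [279.28 233.67]
ft [285.58 172.31] [284.6  172.37] [278.82 234.73] [279.69 234.64]
fu [285.4  166.98] [284.16 167.05] [279.54 237.29] [280.65 237.17]
fu50 [285.76 169.6 ] [284.54 169.67] [279.56 244.32] [280.66 244.2 ]
bar+ [285.27 178.67] [284.81 178.69] [277.35 216.99] [277.74 216.95]
bar- [285.79 196.64] [286.25 196.61] [275.11 208.1 ] [274.73 208.14]
ax [286.14 191.43] [286.14 191.43] [276.31 224.5 ] [276.31 224.5 ]
```

```bash
python3 - <<'E'
from h import *
S=np.load("s5.npy")
for r in (205,208,212,216,218,220,221,222,223,224,225,226,228): print(r,"L",S[r,264:278].mean(1).round().astype(int).tolist(),"R",S[r,278:290].mean(1).round().astype(int).tolist())
th=np.linspace(0,2*np.pi,400)
for n,r,z in(("disc",.027,.072),("ringT",.032,.059),("ringB",.032,.049)):
    q=proj(np.c_[P0[0]+r*np.cos(th),P0[1]+r*np.sin(th),0*th+z],"scene"); print(n,q.min(0).round(2),q.max(0).round(2),q[q[:,0].argmin()].round(1),q[q[:,0].argmax()].round(1))
c=lambda x,y,z:proj([P0[0]+x,P0[1]+y,z],"scene").round(2)[0]
for z in(.075,.118): print(z,[c(x,y,z).tolist() for x in(.023,-.023) for y in(.007,-.007)])
print("peg",c(-.066*np.cos(.6),-.066*np.sin(.6),.082))
T=np.load("t5.npy")
for r in range(165,182): print(r,"R",T[r,280:294,0].round().astype(int).tolist(),"B",T[r,280:294,2].round().astype(int).tolist())
E
```

```text
205 L [70, 74, 81, 95, 106, 127, 140, 168, 191, 199, 199, 199, 199, 199] R [198, 198, 197, 197, 197, 196, 196, 196, 196, 196, 196, 195]
208 L [128, 128, 128, 127, 128, 128, 129, 132, 143, 165, 189, 180, 178, 179] R [185, 198, 200, 200, 201, 201, 202, 202, 202, 202, 202, 202]
212 L [128, 128, 128, 128, 129, 129, 130, 143, 140, 112, 68, 38, 38, 44] R [69, 130, 188, 192, 192, 192, 192, 192, 192, 192, 191, 191]
216 L [72, 69, 68, 68, 71, 77, 78, 87, 94, 89, 64, 29, 48, 106] R [155, 87, 131, 189, 194, 194, 194, 194, 194, 194, 193, 193]
218 L [109, 135, 144, 146, 156, 180, 182, 183, 182, 168, 99, 33, 18, 23] R [21, 37, 104, 180, 186, 186, 186, 187, 187, 187, 187, 187]
220 L [186, 191, 191, 192, 191, 192, 192, 193, 195, 186, 114, 37, 15, 16] R [16, 39, 116, 198, 197, 192, 190, 190, 190, 190, 190, 190]
221 L [195, 197, 191, 193, 193, 194, 198, 208, 218, 214, 145, 49, 14, 15] R [16, 43, 134, 226, 221, 211, 202, 197, 196, 195, 195, 195]
222 L [217, 210, 196, 198, 192, 200, 216, 230, 237, 230, 170, 60, 15, 17] R [17, 45, 142, 234, 238, 232, 220, 206, 197, 196, 196, 196]
223 L [217, 220, 218, 21
[... 2532 characters left out ...]
4, 49, 55, 65, 74, 78] B [77, 76, 75, 78, 84, 89, 82, 68, 52, 47, 53, 62, 73, 75]
177 R [80, 78, 78, 80, 85, 89, 79, 64, 49, 45, 49, 60, 74, 78] B [78, 76, 76, 77, 82, 85, 76, 62, 48, 44, 48, 58, 71, 75]
178 R [80, 80, 77, 76, 75, 73, 62, 48, 41, 44, 48, 59, 73, 78] B [77, 76, 74, 73, 72, 70, 60, 47, 40, 43, 47, 58, 70, 75]
179 R [80, 78, 75, 62, 56, 57, 52, 39, 36, 49, 54, 60, 70, 76] B [78, 75, 70, 60, 56, 57, 52, 40, 34, 43, 47, 57, 68, 73]
180 R [82, 86, 81, 58, 52, 76, 80, 54, 48, 69, 76, 71, 68, 67] B [77, 74, 65, 49, 55, 81, 86, 56, 36, 44, 49, 55, 62, 65]
181 R [92, 110, 110, 76, 71, 104, 110, 75, 66, 100, 117, 106, 87, 74] B [75, 75, 70, 54, 74, 113, 119, 79, 48, 66, 77, 71, 61, 56]
```

Both views agree that the pointer is about 0.03–0.04 rad past the flag. From the scene view the pointer is at about −0.03 and the flag at about +0.015. I'll regrip with the jaws square to the flag's direction, which trims it back.

apply_moves(travel=[[0, -3.5, 0], [0, -3.5, 0], [0, -3.5, 0], [0, -3.5, 0], [0, -3.5, 0], [0, -3.2, 0], [0, -2, 0], [0, 0, 0]], turn=[[0, 0, 0], [0, 0, 0], [0, 0, 0], [0, 0, 0], [0, 0, 0], [0, 0, 0], [0, 0, 0], [0, 0, 0]], grip=[0.6, 0.6, 0.6, 0.6, 0.6, 0.6, 0.6, 0.6])

```text
t: 13.9
eef_pos: [0.5761, 0.0047, 0.1946]
tool_rot: [0.005, 0.71, 0.0, -0.704]
contact_force: [-0.4, -0.1, -0.2]
gripper_width: 0.4
```

apply_moves(travel=[[0, 0, 0], [0, 0, 0]], turn=[[0, 0, 0], [0, 0, 0]], grip=[0.6, 0.6])

```text
t: 14.07
eef_pos: [0.5762, 0.006, 0.1947]
tool_rot: [0.006, 0.71, 0.002, -0.704]
contact_force: [0.0, 0.5, -0.2]
gripper_width: 0.395
```

```bash
python3 - <<'E'
from h import *
goal([.5767,.027,.105],.013-np.pi/2)
E
```

```text
t 14.07 pos [0.5762 0.006  0.1947] F [ 0.04  0.49 -0.15] q [ 0.09  0.39 -0.26  1.84  0.13  0.92 -1.8 ] w 0.395
 world d [ 0.0005  0.021  -0.0897]  tool d cm [ 8.96 -2.15 -0.  ]  turn [-0.002 -0.008 -0.007] tool y yaw -1.56
```

apply_moves(travel=[[0, -2.1, 0], [0, 0, 0], [2, 0, 0], [2, 0, 0], [0.5, 0, 0], [0, 0, 0], [0, 0, 0]], turn=[[0, -0.008, -0.007], [0, 0, 0], [0, 0, 0], [0, 0, 0], [0, 0, 0], [0, 0, 0], [0, 0, 0]], grip=[0.6, 0.6, 0.6, 0.6, 0.6, 0.6, 0.6])

```text
t: 14.65
eef_pos: [0.5781, 0.0159, 0.1494]
tool_rot: [0.0, 0.708, -0.003, -0.706]
contact_force: [-0.8, -0.0, -0.1]
gripper_width: 0.401
```

```bash
python3 - <<'E'
from h import *
goal([.5767,.027,.105],.013-np.pi/2)
E
```

```text
t 14.65 pos [0.5781 0.0159 0.1494] F [-0.75 -0.03 -0.08] q [ 0.06  0.45 -0.26  1.87  0.15  0.84 -1.85] w 0.401
 world d [-0.0014  0.0111 -0.0444]  tool d cm [ 4.43 -1.13  0.16]  turn [-0.017 -0.003 -0.004] tool y yaw -1.574
```

apply_moves(travel=[[0, -1.1, 0.15], [0, 0, 0], [0, 0, 0]], turn=[[-0.017, -0.003, -0.004], [0, 0, 0], [0, 0, 0]], grip=[0.6, 0.6, 0.6])

```text
t: 14.9
eef_pos: [0.5777, 0.0262, 0.1514]
tool_rot: [0.004, 0.708, 0.004, -0.706]
contact_force: [0.5, 0.3, 0.9]
gripper_width: 0.401
```

```bash
python3 - <<'E'
from h import *
goal([.5767,.027,.105],.013-np.pi/2)
E
```

```text
t 14.9 pos [0.5777 0.0262 0.1514] F [0.47 0.35 0.94] q [ 0.05  0.45 -0.26  1.87  0.15  0.85 -1.85] w 0.401
 world d [-0.001   0.0008 -0.0464]  tool d cm [ 4.64 -0.08  0.11]  turn [-0.001 -0.002  0.   ] tool y yaw -1.559
```

apply_moves(travel=[[1.5, -0.05, 0.1], [1.5, 0, 0], [1.4, 0, 0], [0.2, 0, 0], [0, 0, 0]], turn=[[0, 0, 0], [0, 0, 0], [0, 0, 0], [0, 0, 0], [0, 0, 0]], grip=[0.6, 0.6, 0.6, 0.6, 0.6])

```text
t: 15.32
eef_pos: [0.5803, 0.0286, 0.1088]
tool_rot: [0.005, 0.711, 0.006, -0.703]
contact_force: [-0.0, 0.1, 0.5]
gripper_width: 0.404
```

```bash
python3 - <<'E'
from h import *
goal([.5767,.027,.105],.013-np.pi/2)
E
```

```text
t 15.32 pos [0.5803 0.0286 0.1088] F [-0.03  0.1   0.45] q [ 0.04  0.5  -0.25  1.9   0.18  0.75 -1.87] w 0.404
 world d [-0.0036 -0.0016 -0.0038]  tool d cm [0.38 0.15 0.37]  turn [ 0.001 -0.011  0.001] tool y yaw -1.556
```

apply_moves(travel=[[0.3, 0.15, 0.35], [0, 0, 0], [0, 0, 0], [0, 0, 0], [0, 0, 0], [0, 0, 0], [0, 0, 0]], turn=[[0, -0.011, 0], [0, 0, 0], [0, 0, 0], [0, 0, 0], [0, 0, 0], [0, 0, 0], [0, 0, 0]], grip=[0.65, 0.72, 0.78, 0.82, 0.86, 0.88, 0.88])

```text
t: 15.9
eef_pos: [0.578, 0.027, 0.1085]
tool_rot: [0.004, 0.708, 0.006, -0.706]
contact_force: [0.5, 0.7, -2.9]
gripper_width: 0.16
```

```bash
python3 - <<'E'
from h import *
goal([.5767,.027,.105],.013-np.pi/2);print(status.get_obs()["torque"])
S=avg("scene",8)
for r in range(230,240): print(r,S[r,272:288].mean(1).round().astype(int).tolist())
E
```

```text
t 15.9 pos [0.578  0.027  0.1085] F [ 0.51  0.69 -2.87] q [ 0.04  0.5  -0.25  1.9   0.17  0.76 -1.86] w 0.16
 world d [-0.0013 -0.     -0.0035]  tool d cm [0.35 0.   0.13]  turn [ 0.001 -0.003  0.002] tool y yaw -1.557
[ 0.0157844  -0.15981107 -0.04428066]
230 [137, 151, 153, 157, 147, 115, 88, 94, 124, 146, 140, 122, 120, 105, 124, 144]
231 [118, 122, 128, 138, 134, 108, 69, 70, 98, 119, 119, 113, 113, 110, 109, 108]
232 [112, 110, 114, 119, 118, 106, 68, 62, 84, 108, 112, 112, 110, 107, 98, 85]
233 [113, 112, 112, 112, 112, 103, 69, 60, 75, 102, 110, 109, 105, 97, 86, 82]
234 [108, 109, 111, 112, 111, 104, 77, 60, 66, 84, 102, 102, 91, 79, 75, 81]
235 [96, 100, 105, 107, 106, 101, 84, 57, 61, 77, 88, 89, 83, 76, 69, 75]
236 [85, 87, 90, 92, 91, 89, 80, 58, 57, 64, 77, 86, 90, 82, 62, 74]
237 [97, 100, 100, 94, 93, 94, 87, 56, 52, 58, 78, 97, 99, 86, 61, 86]
238 [114, 118, 118, 112, 112, 112, 104, 61, 45, 54, 83, 106, 95, 71, 64, 112]
239 [106, 115, 122, 123, 124, 126, 115, 67, 44, 48, 70, 91, 74, 57, 79, 141]
```

The pointer and flag tip now lie on one straight line: column 278.9 at row 232, 279.6 at 235 and 280.2 at 237, with the expected slope. I'll release gently and clear out to the −y side.

apply_moves(travel=[[0, 0, 0], [0, 0, 0], [0, 0, 0], [0, 0, 0], [-1.5, 0, 0], [-3, 0, 0], [-3, 0, 0], [-1, 2, 0]], turn=[[0, 0, 0], [0, 0, 0], [0, 0, 0], [0, 0, 0], [0, 0, 0], [0, 0, 0], [0, 0, 0], [0, 0, 0]], grip=[0.82, 0.76, 0.7, 0.6, 0.55, 0.5, 0.5, 0.5])

```text
t: 16.97
eef_pos: [0.5761, 0.0115, 0.1943]
tool_rot: [-0.006, -0.706, -0.009, 0.708]
contact_force: [0.4, 0.3, 0.3]
gripper_width: 0.505
```

```bash
python3 - <<'E'
from h import *
S=avg("scene",8)
for r in range(230,240): print(r,S[r,272:288].mean(1).round().astype(int).tolist())
# straddle pose over peg at ring -0.61, jaws tangential
a=A0+np.pi+.61; w=P0+[0,.001]+.066*np.array([np.cos(a),np.sin(a)])
print(w); plan([*w,.15],A0+.61-np.pi/2)
E
```

```text
230 [170, 205, 202, 165, 146, 114, 89, 112, 173, 207, 179, 137, 125, 116, 144, 158]
231 [122, 131, 138, 145, 134, 107, 69, 73, 106, 130, 124, 114, 123, 144, 162, 147]
232 [114, 109, 114, 120, 117, 105, 66, 62, 83, 107, 113, 121, 144, 162, 142, 98]
233 [132, 115, 113, 112, 111, 102, 69, 59, 74, 102, 118, 141, 154, 138, 109, 85]
234 [154, 126, 125, 116, 111, 103, 77, 60, 68, 91, 122, 147, 117, 88, 78, 81]
235 [131, 127, 134, 120, 107, 101, 83, 57, 66, 89, 104, 112, 88, 77, 69, 75]
236 [90, 92, 98, 100, 92, 88, 80, 58, 57, 67, 80, 88, 89, 81, 62, 74]
237 [96, 100, 100, 94, 94, 93, 86, 56, 52, 58, 78, 97, 99, 85, 60, 85]
238 [114, 118, 118, 112, 111, 112, 104, 61, 45, 54, 83, 105, 95, 71, 64, 111]
239 [105, 115, 121, 122, 124, 125, 114, 67, 43, 47, 70, 90, 73, 57, 79, 140]
[ 0.52161331 -0.0088931 ]
t 17.37 pos [0.5736 0.0075 0.189 ] F [-0.33 -0.13  0.73] q [ 0.09  0.4  -0.27  1.84  0.13  0.93 -1.79] w 0.501
 world d [-0.052  -0.0164 -0.039 ]  tool d cm [3.96 1.56 5.18]  turn [-0.559  0.011  0.004] tool y yaw -1.554
[0.66, 0.26, 0.86] [-0.093, 0.002, 0.001]
[0.66, 0.18, 0.89] [-0.093, 0.002, 0.001]
[0.66, 0.09, 0.9] [-0.093, 0.002, 0.001]
[0.66, 0.01, 0.91] [-0.093, 0.002, 0.001]
[0.65, -0.08, 0.9] [-0.093, 0.002, 0.001]
[0.65, -0.16, 0.89] [-0.093, 0.002, 0.001]
```

Nothing shifted on release. Next, go over the peg with the ring at about −0.61.

apply_moves(travel=[[0.4, 0.25, 0.9], [0.4, 0.2, 0.9], [0.5, 0.1, 0.9], [0.5, 0, 0.9], [0.5, -0.1, 0.9], [0.5, -0.15, 0.9], [0, 0, 0], [0, 0, 0]], turn=[[-0.09, 0, 0], [-0.09, 0, 0], [-0.09, 0, 0], [-0.09, 0, 0], [-0.09, 0, 0], [-0.09, 0, 0], [0, 0, 0], [0, 0, 0]], grip=[0.5, 0.5, 0.5, 0.5, 0.5, 0.5, 0.5, 0.5])

```text
t: 18.03
eef_pos: [0.5163, -0.0035, 0.1548]
tool_rot: [-0.202, -0.67, -0.208, 0.683]
contact_force: [-0.0, -0.8, 0.6]
gripper_width: 0.502
```

```bash
python3 - <<'E'
from h import *
plan([.5216,-.0089,.083],A0+.61-np.pi/2)
E
```

```text
t 18.03 pos [ 0.5163 -0.0035  0.1548] F [-0.01 -0.81  0.56] q [ 0.22  0.38 -0.4   1.99  0.18  0.83 -1.26] w 0.502
 world d [ 0.0053 -0.0054 -0.0718]  tool d cm [ 7.16  0.85 -0.25]  turn [0.013 0.015 0.015] tool y yaw -0.983
[2.39, 0.28, -0.08] [0.004, 0.005, 0.005]
[2.39, 0.27, -0.07] [0.004, 0.005, 0.005]
[2.39, 0.26, -0.06] [0.004, 0.005, 0.005]
```

apply_moves(travel=[[0, 0.85, -0.25], [0, 0, 0], [1.8, 0.1, 0], [2, 0, 0], [2, 0, 0], [0.8, 0, 0], [0, 0, 0], [0, 0, 0]], turn=[[0.013, 0.015, 0.015], [0, 0, 0], [0, 0, 0], [0, 0, 0], [0, 0, 0], [0, 0, 0], [0, 0, 0], [0, 0, 0]], grip=[0.5, 0.5, 0.5, 0.5, 0.5, 0.5, 0.5, 0.5])

```text
t: 18.7
eef_pos: [0.532, -0.0087, 0.089]
tool_rot: [0.197, 0.684, 0.195, -0.675]
contact_force: [-0.0, 1.1, -0.2]
gripper_width: 0.5
```

```bash
python3 - <<'E'
from h import *
plan([.5216,-.0089,.083],A0+.61-np.pi/2); pegstate(-1)
E
```

```text
t 18.7 pos [ 0.532  -0.0087  0.089 ] F [-0.02  1.11 -0.17] q [ 0.18  0.48 -0.35  2.02  0.26  0.67 -1.34] w 0.5
 world d [-0.0104 -0.0002 -0.006 ]  tool d cm [ 0.59 -0.54  0.89]  turn [-0.013 -0.01  -0.007] tool y yaw -1.009
[0.59, -0.54, 0.89] [-0.013, -0.01, -0.007]
t 18.7 tcp [ 0.532  -0.0087  0.089 ] peg r 0.0648 ring -1.107 Ftool [ 0.2 -1.  -0.6] yaw+pi/2 0.597 w 0.4995832157063009
```

apply_moves(travel=[[0.3, -0.5, 0.9], [0.3, 0, 0], [0, 0, 0], [0, -0.5, 0], [0, 0, 0]], turn=[[-0.013, -0.01, -0.007], [0, 0, 0], [0, 0, 0], [0, 0, 0], [0, 0, 0]], grip=[0.5, 0.5, 0.5, 0.5, 0.5])

```text
t: 19.12
eef_pos: [0.5199, -0.0046, 0.0856]
tool_rot: [0.201, 0.679, 0.2, -0.677]
contact_force: [-0.3, 0.2, 0.7]
gripper_width: 0.502
```

```bash
python3 - <<'E'
from h import *
plan([.5216,-.0089,.083],A0+.61-np.pi/2); pegstate(-1)
E
```

```text
t 19.12 pos [ 0.5199 -0.0046  0.0856] F [-0.25  0.15  0.72] q [ 0.17  0.47 -0.35  2.04  0.26  0.67 -1.34] w 0.502
 world d [ 0.0017 -0.0043 -0.0026]  tool d cm [0.26 0.45 0.09]  turn [-0.    -0.003 -0.002] tool y yaw -0.996
[0.26, 0.45, 0.09] [-0.0, -0.003, -0.002]
t 19.12 tcp [ 0.5199 -0.0046  0.0856] peg r 0.0679 ring -0.924 Ftool [-0.7 -0.3  0.1] yaw+pi/2 0.61 w 0.5017366530669511
```

```bash
sed -i 's/half=.0213+.005/half=.0213-.005/; s/^P0=.*/P0=np.array([.577,.0268]);A0=-.035/' h.py; python3 -c "
from h import *
pegstate(-1)"
```

```text
t 19.12 tcp [ 0.5199 -0.0046  0.0856] peg r 0.066 ring -0.787 Ftool [-0.7 -0.3  0.1] yaw+pi/2 0.61 w 0.5017366530669511
```

apply_moves(travel=[[0.1, -0.35, -0.05], [0, -0.35, -0.08], [0, -0.35, -0.08], [0, -0.35, -0.08], [0, -0.35, -0.08]], turn=[[0, 0, 0], [0.05, 0, 0], [0.05, 0, 0], [0.05, 0, 0], [0.05, 0, 0]], grip=[0.5, 0.5, 0.5, 0.5, 0.5])

```text
t: 19.53
eef_pos: [0.5145, 0.0108, 0.0854]
tool_rot: [0.129, 0.697, 0.127, -0.694]
contact_force: [0.1, -1.7, 0.0]
gripper_width: 0.497
```

```bash
python3 -c "
from h import *
pegstate(-1)"
```

```text
t 19.53 tcp [0.5145 0.0108 0.0854] peg r 0.0648 ring -0.538 Ftool [-0.   1.6  0.5] yaw+pi/2 0.399 w 0.4966313578310852
```

apply_moves(travel=[[0, -0.35, -0.05], [0, -0.35, -0.05], [0, -0.35, -0.05], [0, -0.35, -0.05]], turn=[[0.04, 0, 0], [0.04, 0, 0], [0.04, 0, 0], [0.04, 0, 0]], grip=[0.5, 0.5, 0.5, 0.5])

```text
t: 19.87
eef_pos: [0.5114, 0.0243, 0.0854]
tool_rot: [0.07, 0.705, 0.067, -0.702]
contact_force: [0.5, -1.2, -2.5]
gripper_width: 0.501
```

```bash
python3 -c "
from h import *
pegstate(-1)"
```

```text
t 19.87 tcp [0.5114 0.0243 0.0854] peg r 0.0651 ring -0.322 Ftool [ 2.5  1.3 -0.2] yaw+pi/2 0.229 w 0.501069330143512
```

apply_moves(travel=[[0, -0.3, -0.05], [0, -0.3, -0.05], [0, -0.3, -0.05]], turn=[[0.04, 0, 0], [0.04, 0, 0], [0.04, 0, 0]], grip=[0.5, 0.5, 0.5])

```text
t: 20.12
eef_pos: [0.5113, 0.0336, 0.0855]
tool_rot: [0.026, 0.709, 0.022, -0.705]
contact_force: [0.3, -1.8, -0.8]
gripper_width: 0.501
```

apply_moves(travel=[[0, -0.3, -0.05], [0, -0.3, -0.05]], turn=[[0.04, 0, 0], [0.04, 0, 0]], grip=[0.5, 0.5])

```text
t: 20.28
eef_pos: [0.512, 0.0397, 0.0855]
tool_rot: [-0.004, 0.709, -0.008, -0.705]
contact_force: [0.7, -0.7, -1.3]
gripper_width: 0.501
```

```bash
python3 -c "
from h import *
pegstate(-1)"
```

```text
t 20.28 tcp [0.512  0.0397 0.0855] peg r 0.0654 ring -0.087 Ftool [ 1.3  0.7 -0.7] yaw+pi/2 0.018 w 0.5014995192920109
```

apply_moves(travel=[[0, -0.3, -0.05], [0, -0.3, -0.05]], turn=[[0.04, 0, 0], [0.04, 0, 0]], grip=[0.5, 0.5])

```text
t: 20.45
eef_pos: [0.5131, 0.0457, 0.0856]
tool_rot: [-0.034, 0.709, -0.038, -0.704]
contact_force: [-0.3, -1.4, -0.6]
gripper_width: 0.496
```

apply_moves(travel=[[0, -0.3, -0.05], [0, -0.3, -0.05]], turn=[[0.04, 0, 0], [0.04, 0, 0]], grip=[0.5, 0.5])

```text
t: 20.62
eef_pos: [0.5149, 0.0515, 0.0857]
tool_rot: [-0.063, 0.707, -0.068, -0.701]
contact_force: [0.1, -0.5, -1.0]
gripper_width: 0.497
```

```bash
python3 -c "
from h import *
pegstate(-1)"
```

```text
t 20.62 tcp [0.5149 0.0515 0.0857] peg r 0.0657 ring 0.098 Ftool [ 1.   0.5 -0.2] yaw+pi/2 -0.151 w 0.4965074774644682
```

apply_moves(travel=[[0, -0.3, -0.05], [0, -0.3, -0.05]], turn=[[0.04, 0, 0], [0.04, 0, 0]], grip=[0.5, 0.5])

```text
t: 20.78
eef_pos: [0.5171, 0.0571, 0.0858]
tool_rot: [-0.093, 0.704, -0.098, -0.698]
contact_force: [1.0, -2.9, -1.6]
gripper_width: 0.503
```

apply_moves(travel=[[0, -0.3, -0.05]], turn=[[0.04, 0, 0]], grip=[0.5])

```text
t: 20.87
eef_pos: [0.5184, 0.0595, 0.0858]
tool_rot: [-0.107, 0.702, -0.113, -0.695]
contact_force: [1.3, -4.2, -2.1]
gripper_width: 0.5
```

apply_moves(travel=[[0, -0.3, -0.05]], turn=[[0.04, 0, 0]], grip=[0.5])

```text
t: 20.95
eef_pos: [0.5197, 0.0614, 0.0858]
tool_rot: [-0.122, 0.699, -0.128, -0.693]
contact_force: [0.5, -6.6, -0.8]
gripper_width: 0.499
```

```bash
python3 -c "
from h import *
pegstate(-1)"
```

```text
t 20.95 tcp [0.5197 0.0614 0.0858] peg r 0.0658 ring 0.262 Ftool [ 0.9  6.  -2.7] yaw+pi/2 -0.32 w 0.49881782017335174
```

apply_moves(travel=[[0, -0.3, -0.07]], turn=[[0.03, 0, 0]], grip=[0.5])

```text
t: 21.03
eef_pos: [0.5209, 0.0626, 0.0857]
tool_rot: [-0.132, 0.697, -0.14, -0.691]
contact_force: [-2.2, -5.9, 1.8]
gripper_width: 0.494
```

apply_moves(travel=[[0, -0.3, -0.07]], turn=[[0.03, 0, 0]], grip=[0.5])

```text
t: 21.12
eef_pos: [0.5218, 0.0634, 0.0856]
tool_rot: [-0.143, 0.694, -0.153, -0.689]
contact_force: [-2.6, -5.9, 3.9]
gripper_width: 0.501
```

```bash
python3 -c "
from h import *
pegstate(-1)"
```

```text
t 21.12 tcp [0.5218 0.0634 0.0856] peg r 0.0656 ring 0.303 Ftool [-3.8  6.6 -0.1] yaw+pi/2 -0.386 w 0.5005988143704231
```

apply_moves(travel=[[0, -0.45, -0.07]], turn=[[0.02, 0, 0]], grip=[0.5])

```text
t: 21.2
eef_pos: [0.5229, 0.0649, 0.0854]
tool_rot: [-0.149, 0.691, -0.162, -0.688]
contact_force: [-4.6, -6.6, 5.9]
gripper_width: 0.501
```

apply_moves(travel=[[0, -0.45, -0.07]], turn=[[0.02, 0, 0]], grip=[0.5])

```text
t: 21.28
eef_pos: [0.5238, 0.0663, 0.0853]
tool_rot: [-0.156, 0.689, -0.172, -0.687]
contact_force: [-4.8, -6.8, 6.5]
gripper_width: 0.499
```

```bash
python3 -c "
from h import *
pegstate(-1)"
```

```text
t 21.28 tcp [0.5238 0.0663 0.0853] peg r 0.0654 ring 0.355 Ftool [-6.4  8.4  1.2] yaw+pi/2 -0.432 w 0.4994060317362304
```

apply_moves(travel=[[-0.1, -0.5, -0.03]], turn=[[0.02, 0, 0]], grip=[0.5])

```text
t: 21.37
eef_pos: [0.5247, 0.0675, 0.0857]
tool_rot: [0.162, -0.686, 0.181, 0.686]
contact_force: [-1.2, -8.5, -3.7]
gripper_width: 0.497
```

apply_moves(travel=[[-0.1, -0.5, -0.03]], turn=[[0.02, 0, 0]], grip=[0.5])

```text
t: 21.45
eef_pos: [0.5255, 0.0686, 0.0858]
tool_rot: [0.168, -0.683, 0.191, 0.685]
contact_force: [-2.2, -9.6, -5.6]
gripper_width: 0.497
```

```bash
cat >> h.py <<'E'
def tang():
    o=status.get_obs();T=Rot(o["tool_rot"]); w=o["eef_pos"]+.0163*T.apply([0,1,0]); d=w[:2]-P0; u=d/np.hypot(*d)
    F=o["contact_force"]; print("tangential",(-(F[0]*u[1]-F[1]*u[0])).round(2),"radial",(F[:2]@u).round(2),"Fz",F[2].round(2),"tilt",T.apply([1,0,0]).round(3)); pegstate(-1)
E
python3 -c "
from h import *
tang()"
```

```text
tangential 9.67 radial -2.01 Fz -5.57 tilt [-0.011 -0.031 -0.999]
t 21.45 tcp [0.5255 0.0686 0.0858] peg r 0.0656 ring 0.399 Ftool [ 5.9  9.3 -2.7] yaw+pi/2 -0.479 w 0.4971921205347554
```

apply_moves(travel=[[0.03, -0.5, -0.03], [0, -0.5, -0.03]], turn=[[0.02, 0, 0], [0.02, 0, 0]], grip=[0.5, 0.5])

```text
t: 21.62
eef_pos: [0.5271, 0.0697, 0.0845]
tool_rot: [0.18, -0.676, 0.211, 0.682]
contact_force: [-4.7, -7.3, 6.8]
gripper_width: 0.497
```

```bash
python3 -c "
from h import *
tang()"
```

```text
tangential 8.65 radial 0.94 Fz 6.82 tilt [-0.02  -0.041 -0.999]
t 21.62 tcp [0.5271 0.0697 0.0845] peg r 0.0654 ring 0.426 Ftool [-6.4  9.   0.1] yaw+pi/2 -0.526 w 0.4968402954203635
```

apply_moves(travel=[[-0.04, -0.6, -0.03]], turn=[[0.01, 0, 0]], grip=[0.5])

```text
t: 21.7
eef_pos: [0.5279, 0.0708, 0.0843]
tool_rot: [0.182, -0.674, 0.219, 0.682]
contact_force: [-6.4, -8.5, 7.4]
gripper_width: 0.496
```

apply_moves(travel=[[-0.04, -0.6, -0.03]], turn=[[0.01, 0, 0]], grip=[0.5])

```text
t: 21.78
eef_pos: [0.5286, 0.0716, 0.0841]
tool_rot: [0.184, -0.671, 0.226, 0.682]
contact_force: [-7.1, -10.9, 8.9]
gripper_width: 0.5
```

```bash
python3 -c "
from h import *
tang()"
```

```text
tangential 12.95 radial 0.98 Fz 8.93 tilt [-0.033 -0.052 -0.998]
t 21.78 tcp [0.5286 0.0716 0.0841] peg r 0.0653 ring 0.464 Ftool [-8.1 13.5 -0.2] yaw+pi/2 -0.553 w 0.5003127469915666
```

About 12–13 N at the peg is reached, and the ring angle agrees (bite ≈0.15 + 0.30 rad). I'll back straight off.

apply_moves(travel=[[-0.1, 1.0, 0], [0, 0.4, 0], [0, 0, 0]], turn=[[0, 0, 0], [0, 0, 0], [0, 0, 0]], grip=[0.5, 0.5, 0.5])

```text
t: 22.03
eef_pos: [0.5197, 0.059, 0.0861]
tool_rot: [0.184, -0.67, 0.226, 0.682]
contact_force: [0.4, -0.1, 0.5]
gripper_width: 0.497
```

```bash
python3 -c "
from h import *
tang(); goal([.52,.055,.2],A0-.5-np.pi/2)"
```

```text
tangential -0.06 radial -0.4 Fz 0.52 tilt [-0.034 -0.053 -0.998]
t 22.03 tcp [0.5197 0.059  0.0861] peg r 0.0689 ring 0.239 Ftool [-0.5 -0.1 -0.4] yaw+pi/2 -0.553 w 0.49733267061521336
t 22.03 pos [0.5197 0.059  0.0861] F [ 0.4  -0.05  0.52] q [-0.23  0.47 -0.04  2.02  0.09  0.7  -2.49] w 0.497
 world d [ 0.0003 -0.004   0.1139]  tool d cm [-11.35   1.03  -0.26]  turn [-0.053  0.001 -0.063] tool y yaw -2.159
```

apply_moves(travel=[[-2, 0, 0], [-3, 0, 0], [-3.5, 0, 0], [-2, 0, 0], [0, 0, 0]], turn=[[0, 0, 0], [0, 0, 0], [0, 0, 0], [0, 0, 0], [0, 0, 0]], grip=[0.5, 0.5, 0.5, 0.5, 0.5])

```text
t: 22.45
eef_pos: [0.5223, 0.0667, 0.1942]
tool_rot: [0.184, -0.67, 0.224, 0.683]
contact_force: [1.0, 0.5, -0.0]
gripper_width: 0.499
```

```bash
python3 -c "
from h import *
plan([.56,-.22,.21],A0-.05-np.pi/2)"
```

```text
t 22.45 pos [0.5223 0.0667 0.1942] F [ 0.98  0.54 -0.05] q [-0.23  0.32 -0.05  1.94  0.07  0.93 -2.47] w 0.499
 world d [ 0.0377 -0.2867  0.0158]  tool d cm [ -0.28  21.88 -18.98]  turn [-0.5    0.016 -0.059] tool y yaw -2.156
[-0.03, 2.43, -2.11] [-0.056, 0.002, -0.007]
[-0.04, 2.54, -1.97] [-0.056, 0.002, -0.007]
[-0.06, 2.65, -1.83] [-0.056, 0.002, -0.007]
[-0.07, 2.75, -1.68] [-0.056, 0.002, -0.007]
[-0.09, 2.83, -1.52] [-0.056, 0.002, -0.007]
[-0.1, 2.91, -1.36] [-0.056, 0.002, -0.007]
[-0.12, 2.98, -1.2] [-0.056, 0.002, -0.007]
[-0.14, 3.05, -1.03] [-0.056, 0.002, -0.007]
[-0.16, 3.1, -0.86] [-0.056, 0.002, -0.007]
```

apply_moves(travel=[[-0.2, 2.4, -2.1], [-0.2, 2.5, -2.0], [-0.2, 2.6, -1.8], [-0.2, 2.7, -1.7], [-0.2, 2.8, -1.5], [-0.2, 2.9, -1.4], [-0.2, 3.0, -1.2], [-0.2, 3.0, -1.0]], turn=[[-0.055, 0, -0.007], [-0.055, 0, -0.007], [-0.055, 0, -0.007], [-0.055, 0, -0.007], [-0.055, 0, -0.007], [-0.055, 0, -0.007], [-0.055, 0, -0.007], [-0.055, 0, -0.007]], grip=[0.5, 0.5, 0.5, 0.5, 0.5, 0.5, 0.5, 0.5])

```text
t: 23.12
eef_pos: [0.5645, -0.1793, 0.2147]
tool_rot: [0.04, -0.705, 0.03, 0.708]
contact_force: [0.3, 0.0, 0.8]
gripper_width: 0.499
```

apply_moves(travel=[[0, 3, 0], [0, 0, 0], [0, 0, 0]], turn=[[0, 0, 0], [0, 0, 0], [0, 0, 0]], grip=[0.5, 0.5, 0.5])

```text
t: 23.37
eef_pos: [0.5609, -0.2197, 0.2125]
tool_rot: [0.042, -0.705, 0.034, 0.707]
contact_force: [0.4, 0.7, -0.6]
gripper_width: 0.501
```

```bash
python3 - <<'E'
from h import *
T=avg("top",8);S=avg("scene",8)
f=lambda im,r,c:cv2.resize(im.astype(np.float32)[r:r+58,c:c+39],None,fx=10,fy=10,interpolation=cv2.INTER_CUBIC)
cv2.imwrite("pics/c6.png",np.hstack([f(T,163,266),f(S,203,258)]).clip(0,255).astype(np.uint8)[:,:,::-1])
for r in range(230,240): print(r,S[r,272:288].mean(1).round().astype(int).tolist())
goal([.56,-.22,.21],A0)
E
```

```text
230 [173, 208, 205, 168, 149, 116, 91, 114, 176, 208, 177, 138, 128, 118, 148, 166]
231 [124, 133, 140, 147, 136, 108, 71, 78, 113, 131, 124, 115, 124, 147, 166, 154]
232 [115, 111, 116, 122, 120, 108, 78, 80, 101, 110, 114, 123, 146, 164, 146, 118]
233 [132, 116, 115, 115, 114, 108, 91, 95, 102, 110, 121, 145, 162, 141, 102, 87]
234 [146, 126, 127, 117, 112, 105, 89, 91, 101, 114, 128, 147, 133, 100, 77, 81]
235 [104, 125, 136, 117, 105, 100, 82, 81, 103, 121, 113, 94, 86, 78, 66, 78]
236 [91, 95, 99, 89, 89, 92, 89, 81, 94, 96, 89, 85, 87, 82, 63, 75]
237 [106, 98, 92, 93, 95, 95, 90, 76, 81, 83, 88, 98, 100, 86, 62, 87]
238 [115, 113, 111, 114, 116, 114, 105, 70, 52, 58, 86, 107, 96, 72, 65, 113]
239 [107, 116, 122, 124, 126, 127, 116, 69, 45, 49, 70, 92, 74, 58, 79, 138]
t 24.17 pos [ 0.561  -0.2187  0.2133] F [-0.91  0.27  0.23] q [ 0.29  0.4  -0.03  1.77  0.    0.98 -1.41] w 0.497
 world d [-0.001  -0.0013 -0.0033]  tool d cm [0.33 0.15 0.09]  turn [-1.64  -0.006  0.011] tool y yaw -1.675
```

View pics/c6.png

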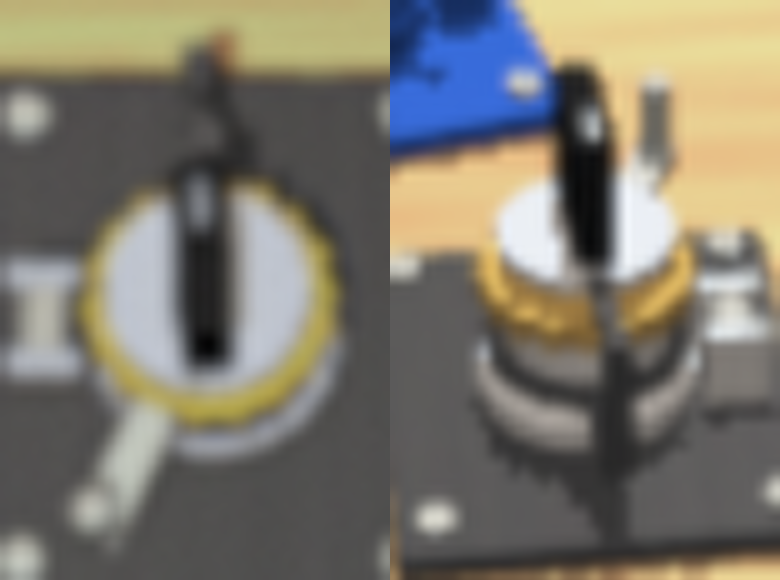

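```bash
python3 - <<'E'
from h import *
w=unproj([[274.75,213.35]],.082,"top")[0]; d=w[:2]-P0; print(w,np.hypot(*d),"ring",A0+np.pi-np.arctan2(d[1],d[0]))
w=unproj([[258+(655.5-390)/10-.5,203+7.6-.5]],.082,"scene")[0]; d=w[:2]-P0; print(w,np.hypot(*d),"ring",A0+np.pi-np.arctan2(d[1],d[0]))
E
```

```text
[0.51904718 0.05645047 0.082     ] 0.0650974592564532 ring 0.43790919974241316
[0.51711902 0.05901519 0.082     ] 0.06799669261415957 ring 0.458573361948289
```

```bash
python3 -c "
from station import bot,status
print(bot.hand_in(), status.get_obs()['t'])"
```

```text
the job is handed in; nothing more can be done
the job is handed in; nothing more can be done
```

I finished the job on the dark-plated rig and handed it in at about 24 s, with the arm clear of everything. The order was as asked.

- **Loosening:** I pushed the lever peg counterclockwise to about −0.76 rad, so the adjuster was free before I touched it.
- **Adjuster:** I gripped the bar and turned it clockwise by about 0.95 rad. That went about 0.04 rad past the flag, so I regripped and turned it back. In the scene view the pointer and flag tip then lay on one line. I judge the remaining error to be within about 0.02 rad; a pixel is about 2.6 mm.
- **Nipping up:** the ring bit at about 0.15 rad. The last peg reading was 13.0 N, with noise of about 1 N. The final ring angle, about 0.44–0.46 rad in both cameras, implies roughly 12 N.

**Disagreements:**
- The flag angles from the two cameras differed by about 0.02 rad.
- The sideways force readings were uneven during tightening: 9.7 N, then 8.7 N, then 13.0 N. The pad was also rubbing on the peg, with up to 9 N vertically.
- My first grip on the bar was off-centre and showed 14 N vertically for a moment; I redid it.

After tightening, the pointer and flag had not visibly moved. I checked only the area around the rig at the end, not the other items on the table.

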